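# Pack the instrument cassette for the steriliser

## Task

Pack the dental cassette for the steriliser, in this order: set the base tray flat inside the rim of the low perforated steel rack, stand the bur block upright in the tray's longer compartment, stand the small steel pot upright in its shorter compartment, and last put the deep cover over them so that it sits fully down on the tray's flange all round. Leave the glass jar standing where it is.

Things in the scene. Friction and masses are not known exactly. Their poses are not given: they have to be found in the camera images.
- rack: Fixed low perforated steel rack on short feet, 202 (x) x 106 (y) mm; not the white plastic tray of used instruments. Floor 14 mm above the table; rim 3 mm thick stands 5 mm above the floor all round, 196 x 100 mm inside. Origin: centre of its underside, at table height; x along its length, z up.
- base_tray: Steel tray, 0.35 kg. Plate 168 (x) x 72 x 4 mm; on it a wall 150 x 54 mm outside, 3 thick, top at z 20 mm (grip across the 54); plate outside it = flange. Floor at z 4. Cross wall (top z 16) at x 14 to 17 mm; longer compartment x -72 to 14, shorter 17 to 72, both y -24 to 24. Origin: centre of underside; x along length, z up. Either way round in the rack is right.
- bur_block: Loose aluminium block 60 (x) x 30 (y) x 32 mm, 0.13 kg; two rows of thin burs stand 6 mm out of its top and give no resistance. Origin: centre of its underside; x along its 60 mm length, z up. It fits the longer compartment only lengthwise. Grip it across the 30 mm, above the tray's wall when setting it down.
- pot: Loose open steel pot, a plain upright cylinder 30 mm in diameter and 36 mm tall, wall 3 mm, 0.07 kg. Origin: centre of its underside; z up, out of its mouth.
- cover: Loose aluminium cover, 0.3 kg, a box open below: 166 (x) x 70 (y) mm outside, 160 x 64 inside, 42 deep, top at z 45 mm. Handle on top: round bar 10 mm thick, 64 long along x, axis at z 73, free beneath. Origin: centre of its lower edge; x along length, z up. It goes round the tray's wall with 5 mm play and rests on the flange, 4 mm above the tray's underside; either way round.
- jar: A loose bystander, to be left alone: a glass jar with white contents and a steel lid with a little knob, 58 mm in diameter, 79 mm tall overall. Origin: centre of its underside.
Not all that is in view belongs to the job. Leave any green look-alike of the cover alone.

How it is judged (in metres and radians):
On the way, in this order (a step that is already met when the one before it is completed fails the run):
1. the base tray lies flat inside the rack's rim, let go (z of base_tray in the frame of rack between 0.011 and 0.0165 m and horizontal distance between base_tray and rack below 0.03 m and angle between base_tray's own z axis and vertical below 0.04 rad and contact force between base_tray and the fingers below 0.05 N), for 0.2 s.
2. the bur block stands in the tray's longer compartment, let go (z of base_tray in the frame of rack between 0.011 and 0.0165 m and horizontal distance between base_tray and rack below 0.03 m and angle between base_tray's own z axis and vertical below 0.04 rad and x of bur_block in the frame of base_tray between -0.046 and -0.012 m and y of bur_block in the frame of base_tray between -0.012 and 0.012 m and z of bur_block in the frame of base_tray between 0.001 and 0.0075 m and angle between bur_block's own z axis and vertical below 0.08 rad and contact force between bur_block and the fingers below 0.05 N), for 0.2 s.
3. the pot stands in the shorter compartment, let go, the block still in place (z of base_tray in the frame of rack between 0.011 and 0.0165 m and horizontal distance between base_tray and rack below 0.03 m and angle between base_tray's own z axis and vertical below 0.04 rad and x of bur_block in the frame of base_tray between -0.046 and -0.012 m and y of bur_block in the frame of base_tray between -0.012 and 0.012 m and z of bur_block in the frame of base_tray between 0.001 and 0.0075 m and angle between each of bur_block, pot's own z axis and vertical below 0.08 rad and x of pot in the frame of base_tray between 0.028 and 0.061 m and y of pot in the frame of base_tray between -0.012 and 0.012 m and z of pot in the frame of base_tray between 0.001 and 0.0075 m and contact force between pot and the fingers below 0.05 N), for 0.2 s.
4. the cover sits fully down on the tray's flange over both (z of base_tray in the frame of rack between 0.011 and 0.0165 m and horizontal distance between base_tray and rack below 0.03 m and angle between base_tray's own z axis and vertical below 0.04 rad and x of bur_block in the frame of base_tray between -0.046 and -0.012 m and y of bur_block in the frame of base_tray between -0.012 and 0.012 m and z of bur_block in the frame of base_tray between 0.001 and 0.0075 m and angle between each of bur_block, pot's own z axis and vertical below 0.08 rad and x of pot in the frame of base_tray between 0.028 and 0.061 m and y of pot in the frame of base_tray between -0.012 and 0.012 m and z of pot in the frame of base_tray between 0.001 and 0.0075 m and z of cover in the frame of base_tray between 0.001 and 0.0075 m and horizontal distance between cover and base_tray below 0.014 m and angle between cover's own z axis and vertical below 0.05 rad and angle between the x axis of cover and the x axis of base_tray, either way round below 0.15 rad), for 0.2 s.
At the end, for the whole second after the job is handed in: Tray flat in the rack, within 30 mm of its centre (tilt under 0.04 rad); block in the longer, pot in the shorter compartment, upright (0.08 rad), on its floor within 3.5 mm; cover on the flange within 3.5 mm, centred within 14 mm, level (0.05 rad), aligned (0.15 rad); all at rest (10 mm/s) (all of step 4 and linear speed of each of base_tray, bur_block, pot, cover below 0.01 m/s); the robot touches nothing.
It fails at once if the glass jar is moved by more than 15 mm or tipped (distance of jar from where it was at the start of the episode above 0.015 m or angle between jar's own z axis and vertical above 0.2 rad).
It also fails if it takes over 128 s, if anything falls off the work surface, if the arm or the gripper's body presses on something with over 40 N, if the wrist force passes 120 N, or if a joint passes its speed limit or range.

## Robot

A 6-joint arm with a two-finger parallel gripper is mounted at the origin on the work surface. World frame = base frame: x ahead of the robot, y to its left, z up, the work surface at z = 0. Lengths are in mm, angles in rad, forces in N, time in s.
With the tool pointing down it reaches from about 350 to 875 mm from the base axis. Payload 4.2 kg.
Tool frame: the origin (TCP) lies midway between the tips of the shut fingers; the grasp point (between the pads) lies 19 mm behind it; z points along the fingers, y is the direction in which the jaws open and shut (so a half turn about z gives the same grasp; the last joint's range is limited). The gripper opens to 85 mm and grips with 20 to 120 N. Pads are 22 mm wide; open, the fingers measure 114 mm over their backs; the gripper's body (76 mm by 85 mm) begins 54 mm behind the grasp point. The pads swing forward as they close: fully open they stand 13 mm farther back than shut.
Start: joints at [-0.893, 0.385, 0.008, 0, -1.194, -0.259], TCP at [254.178, -570.958, 231.312] pointing down, gripper open.
Joint ranges: [-3.14, 3.14], [-1.21, 2.06], [-1.07, 1.41], [-3.16, 2.05], [-2.99, -0.16], [-3.1, 3.1]. Speed limits (rad/s): [2.79, 2.79, 3.14, 3.14, 3.14, 3.14].

## Interface

Orientations are given as a unit quaternion [x, y, z, w].
In Python, from bench import readout, optics, workorder, nets gives the robot as it stands. The module is installed in compiled form; this text tells all that it offers.
- The arm moves only by the tool move_arm, never from a script. Its argument "steps" is a list of rows, each a list of 7 numbers: the opening, from -1 (shut) to 1 (fully open), so that 0 is half open, then the shift along the world's x, y, z in mm, then the turn, a rotation vector about the world's x, y, z in rad. In form: [[gripper, tx, ty, tz, wx, wy, wz], ...]. A call has 1 to 5 rows; each row is the pose to reach, as a shift and turn from the pose commanded when the call began; what a row does not reach only later rows make up. A row lasts 1/12 s, in which the tool goes at most 41.7 mm and 7.16 degrees, less where a joint would pass 70% of its speed; a pose out of reach is approached as far as the arm can. A call with a gripper value outside its range is refused whole. The fingers move at their own pace and stop on an object; the grip force is fixed at half the most. Time passes only in rows, so rows that repeat a pose let the fingers close. It gives the time, the measured TCP pose, the force and the opening at its end, in the units of the state.
- readout.read_state(): the state, without advancing time (a new reading comes with each control period).
- optics.get_image(name): name is "side" or "top" or "wrist"; returns a dict with "frame" (420x560x3 uint8, blue, green, red), "fx", "fy", "cx", "cy" (pixels), "rvec" (rotation vector, rad) and "tvec" (3), from world to camera coordinates, as OpenCV has them. Camera axes: x right, y down, z forward; pixel columns grow to the right and rows downward; lengths in mm; the calibration is good to about 2 mm. The wrist camera is an equidistant fisheye: a pixel r from the principal point sees the ray r / f radians off the axis. A picture is of the moment at which its call begins. There is no depth.
- workorder.job_done(): hands the job in, once; it reports no verdict.
Trained networks look in a picture, given as the dict that the camera call returned (one of the last four; its "shot" number tells which), for a name from the list of things; names that differ only in an ending like _2 or _b are one class to them, and where a whole thing is asked for, a point or a joint stands for the part that bears it (a point fixed in the world has none). Each returns a list of dicts, best first, with "conf" (0 to 1); they miss things now and then, are a little off and sometimes report something else, mostly with a low value. They report only what shows in the picture. A call takes as long as a camera call. They do not tell look-alikes from the thing itself.
- nets.silhouettes(name, picture): "region" (420x560 bool, what is visible of it) and "extent" ([left, top, right, bottom] in pixels, round what is visible of it).
- nets.tip_of(name, picture): "uv" ([column, row] in pixels: a listed point, or the origin of a listed thing).
The state is a dict: "clock": time; "joints": joint angles; "joint_vel": joint speeds; "joint_efforts": joint torques, N m; "position": TCP position; "ee_rot": TCP orientation; "contact_force": force on the tool from outside, world axes, zero at the start; "wrist_torque": the same for the moment, N m; "gripper_width": finger opening in mm.
Only numpy, scipy, OpenCV 4.12 (cv2) and the standard library are available. Lean on these libraries where they do the work, as an engineer would, in place of code of your own. Each camera call takes 0.05 s, during which the arm holds its last target.

## Working session

There is one attempt and no reset: what is moved stays moved. The work goes in short steps, Python scripts to look and compute and a tool call to move; the robot and the scene stay as the last step left them, time stands still between calls to the robot, and variables do not carry over. Pictures are saved under pics/ and viewed, and the job is handed in when it is done.

Besides the shell and the picture viewer there is one more tool, called as a command line: name --pt "numbers of a row" for each row, then --argument value for the rest. move_arm: Moves the arm, as the interface text tells. Its arguments: {"type":"object","properties":{"steps":{"type":"array","items":{"type":"array","items":{"type":"number"}}}},"required":["steps"]}

```bash
mkdir -p pics; ls
python3 - <<'E'
from bench import readout, optics
import cv2,json
s=readout.read_state(); print(s)
for n in ["side","top","wrist"]:
    p=optics.get_image(n); cv2.imwrite(f"pics/{n}0.png",p["frame"])
    print(n,{k:v for k,v in p.items() if k!="frame"})
E
```

```text
pics
{'clock': 0.0, 'joints': array([-8.93405220e-01,  3.85548248e-01,  6.60705496e-03, -5.32504026e-04,
       -1.19397062e+00, -2.58596283e-01]), 'joint_vel': array([-0.0004723 , -0.00019125,  0.00070075,  0.00098384, -0.00021713,
        0.00070623]), 'joint_efforts': array([ 5.65690989e-04, -3.92293668e+01,  1.88404566e+01,  4.18617100e+00,
       -4.57910879e-03,  1.01839723e-05]), 'position': array([ 253.94540372, -570.43876884,  230.21426808]), 'ee_rot': array([-2.07774300e-01,  9.78176191e-01,  1.05564044e-03, -2.56285614e-04]), 'contact_force': array([ 0.33931772, -0.24581866,  0.44488478]), 'wrist_torque': array([ 0.00848139, -0.01639247, -0.0479556 ]), 'gripper_width': 84.8227154120908}
side {'fx': 458.34293892845346, 'fy': 458.34293892845346, 'cx': 278.2845386340322, 'cy': 211.41978198682165, 'rvec': array([ 0.3715616 , -2.70864918,  1.27239543]), 'tvec': array([490.19708818,  79.13635402, 999.09047819]), 'shot': 1}
top {'fx': 387.0307536812502, 'fy': 387.0307536812502, 'cx': 275.36098003103785, 'cy': 209.8627273508427, 'rvec': array([ 2.18715488, -2.21047109,  0.07566626]), 'tvec': array([ 79.18819152, 506.66252451, 901.36370788]), 'shot': 2}
wrist {'fx': 325.19226210127806, 'fy': 325.19226210127806, 'cx': 280.0314868922644, 'cy': 209.01834732129765, 'rvec': array([-1.61240662, -2.48344373, -0.36991384]), 'tvec': array([624.677259  , -37.68046086, 379.38587402]), 'shot': 3}
```

View pics/side0.png

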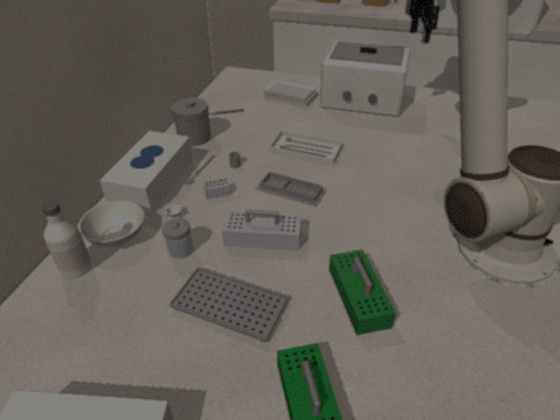

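View pics/top0.png

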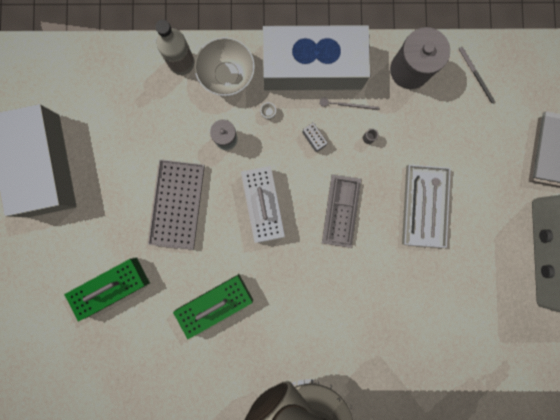

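View pics/wrist0.png

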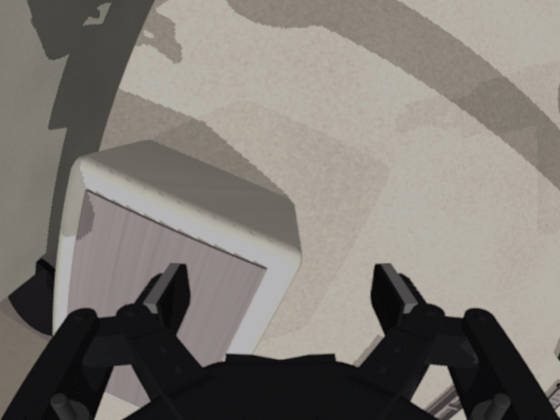

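```bash
cat > h.py <<'E'
from bench import readout, optics, nets
import numpy as np, cv2
from scipy.optimize import minimize
from scipy.spatial.transform import Rotation as R
def K(p): return np.array([[p["fx"],0,p["cx"]],[0,p["fy"],p["cy"]],[0,0,1.]])
def proj(p,P): return cv2.projectPoints(np.asarray(P,float).reshape(-1,3),p["rvec"],p["tvec"],K(p),None)[0][:,0]
def unproj(p,uv,z):
    Rm=cv2.Rodrigues(p["rvec"])[0]; d=Rm.T@np.linalg.inv(K(p))@[uv[0],uv[1],1]; o=-Rm.T@p["tvec"]
    return o+d*(z-o[2])/d[2]
def box(a,b,c,x0=0,z0=0): return np.array([[x0+i*a/2,j*b/2,z0+k*c] for i in(-1,1) for j in(-1,1) for k in(0,1)])
def cyl(d,h,z0=0):
    t=np.linspace(0,2*np.pi,24,endpoint=False); return np.array([[d/2*np.cos(a),d/2*np.sin(a),z0+z] for z in(0,h) for a in t])
M={"rack":[box(202,106,19)],"base_tray":[box(168,72,4),box(150,54,20)],"bur_block":[box(60,30,32),box(52,22,38)],"pot":[cyl(30,36)],
 "cover":[box(166,70,45),box(64,10,10,0,68)],"jar":[cyl(58,65)]}
def mask(p,name,x,y,yaw,z,S=4):
    m=np.zeros((420*S,560*S),np.uint8); Rz=R.from_euler('z',yaw).as_matrix()
    for v in M[name]:
        q=proj(p,v@Rz.T+[x,y,z]); cv2.fillConvexPoly(m,cv2.convexHull(((q+.5)*S-.5).round().astype(np.int32)),255)
    return cv2.resize(m,(560,420),interpolation=cv2.INTER_AREA)/255.
def fit(views,name,x,y,yaw,z):
    """views: list of (pic, region)"""
    def cost(t):
        c=0
        for p,r in views:
            m=mask(p,name,t[0],t[1],t[2],z); c+=1-np.minimum(m,r).sum()/np.maximum(m,r).sum()
        return c/len(views)
    best=None
    for y0 in (yaw if np.ndim(yaw) else [yaw]):
        s=minimize(cost,[x,y,y0],method="Nelder-Mead",options=dict(initial_simplex=[[x,y,y0],[x+8,y,y0],[x,y+8,y0],[x,y,y0+.2]],xatol=.05,fatol=1e-4))
        if best is None or s.fun<best.fun: best=s
    return best.x,best.fun
E
python3 - <<'E'
from h import *
pics={n:optics.get_image(n) for n in("top","side")}
guess={"rack":(177,205),"cover":(263,205),"base_tray":(342,210),"bur_block":(315,137),"pot":(370,136),"jar":(224,135)}
for n,g in guess.items():
    z=14 if 0 else 0
    x,y,_=unproj(pics["top"],g,15)
    V=[]
    for c,p in pics.items():
        L=nets.silhouettes(n,p)
        best=None
        e=proj(p,[x,y,15])[0]
        for d in L:
            ctr=[(d["extent"][0]+d["extent"][2])/2,(d["extent"][1]+d["extent"][3])/2]
            if np.hypot(*(ctr-e))<30: best=d;break
        print(n,c,[(round(d["conf"],2),np.round(d["extent"]).tolist()) for d in L][:4], e.round())
        if best: V.append((p,best["region"].astype(float)))
    for vs in ([V[:1],V[1:2],V] if len(V)>1 else [V]):
        if vs: 
            t,f=fit(vs,n,x,y,[-.3,.0,.3,.8] if n in("rack","base_tray","cover") else [.3,-.6,.9],0); print("   ",t.round(3),round(f,3))
E
```

```text
rack top [(0.9, [150.0, 162.0, 205.0, 251.0])] [177. 205.]
rack side [(0.77, [171.0, 268.0, 286.0, 341.0])] [229. 299.]
    [ 5.24676e+02  3.08491e+02 -1.21000e-01] 0.043
    [ 5.20680e+02  3.04484e+02 -1.16000e-01] 0.065
    [ 5.22803e+02  3.07729e+02 -1.23000e-01] 0.066
cover top [(0.7, [66.0, 254.0, 152.0, 319.0]), (0.69, [240.0, 168.0, 287.0, 243.0]), (0.67, [173.0, 276.0, 254.0, 340.0]), (0.45, [211.0, 118.0, 240.0, 154.0])] [263. 205.]
cover side [(0.9, [218.0, 210.0, 298.0, 248.0]), (0.72, [331.0, 248.0, 398.0, 337.0]), (0.62, [275.0, 344.0, 342.0, 420.0])] [262. 231.]
    [5.20897e+02 1.03155e+02 1.85000e-01] 0.027
    [5.16030e+02 1.05745e+02 1.67000e-01] 0.043
    [5.18503e+02 1.03252e+02 1.86000e-01] 0.063
base_tray top [(0.79, [321.0, 174.0, 358.0, 246.0])] [342. 210.]
base_tray side [(0.6, [253.0, 173.0, 326.0, 206.0])] [289. 184.]
    [ 5.05874e+02 -8.41300e+01 -1.71000e-01] 0.042
    [ 5.00421e+02 -8.25090e+01 -1.86000e-01] 0.056
    [ 5.0467e+02 -8.3410e+01 -1.7000e-01] 0.069
bur_block top [(0.8, [302.0, 127.0, 326.0, 148.0])] [315. 137.]
bur_block side [(0.9, [200.0, 176.0, 231.0, 201.0])] [215. 187.]
    [ 6.81275e+02 -2.03580e+01  5.41000e-01] 0.146
    [ 6.73724e+02 -1.57450e+01  6.04000e-01] 0.057
    [ 6.77728e+02 -1.98190e+01  4.82000e-01] 0.176
pot top [(0.45, [366.0, 127.0, 376.0, 145.0])] [370. 136.]
pot side [(0.44, [228.0, 153.0, 245.0, 168.0])] [233. 159.]
    [ 6.82518e+02 -1.54119e+02  4.02000e-01] 0.062
    [ 675.915 -150.897    0.954] 0.099
    [ 680.97  -154.157    1.002] 0.18
jar top [(0.73, [211.0, 117.0, 238.0, 154.0])] [224. 135.]
jar side [(0.59, [162.0, 217.0, 196.0, 259.0])] [175. 245.]
    [ 6.83814e+02  1.91963e+02 -4.54000e-01] 0.044
    [ 6.78750e+02  1.90313e+02 -5.97000e-01] 0.045
    [680.434 190.41    1.236] 0.095
```

Run:
```python
import cv2
a=cv2.imread("pics/top0.png"); cv2.imwrite("pics/topz.png",cv2.resize(a[90:260,140:390],None,fx=3.2,fy=3.2,interpolation=cv2.INTER_CUBIC)[:600,:800])
```

```text
(no output)
```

View pics/topz.png

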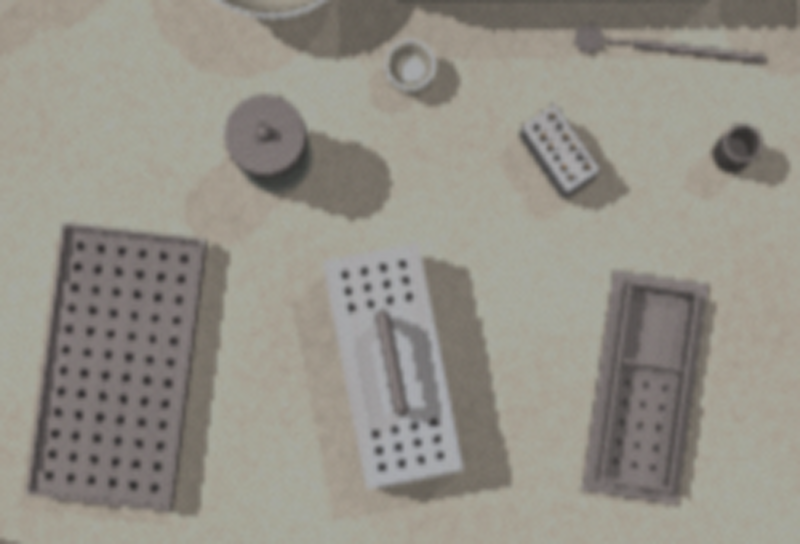

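move_arm --pt "1 18 35 0 0 0 -0.12" --pt "1 36 70 0 0 0 -0.24" --pt "1 54 105 0 0 0 -0.36" --pt "1 72 140 0 0 0 -0.48" --pt "1 90 175 0 0 0 -0.59"

```text
clock: 1.27
position: [342.2, -399.4, 231.5]
ee_rot: [0.082, 0.997, -0.0, 0.0]
contact_force: [1.3, -0.0, 0.3]
gripper_width: 85.6
```

move_arm --pt "1 18 35 -10 0 0 0" --pt "1 36 70 -20 0 0 0" --pt "1 54 105 -30 0 0 0" --pt "1 72 140 -40 0 0 0" --pt "1 90 175 -50 0 0 0"

```text
clock: 1.68
position: [432.4, -224.2, 181.4]
ee_rot: [0.079, 0.997, -0.0, 0.001]
contact_force: [1.3, -0.3, -0.0]
gripper_width: 85.8
```

move_arm --pt "1 18 35 0 0 0 0" --pt "1 36 70 0 0 0 0" --pt "1 54 105 0 0 0 0" --pt "1 69.3 137.6 0 0 0 0" --pt "1 69.3 137.6 0 0 0 0"

```text
clock: 2.1
position: [504.2, -83.9, 181.7]
ee_rot: [0.076, 0.997, 0.0, 0.001]
contact_force: [-0.1, -0.5, 0.2]
gripper_width: 85.3
```

Run:
```python
from h import *
s=readout.read_state(); print(s["clock"],s["position"],s["ee_rot"],s["joints"])
p=optics.get_image("wrist"); cv2.imwrite("pics/w1.png",p["frame"])
p2=optics.get_image("side"); cv2.imwrite("pics/s1.png",p2["frame"])
# overlay tray model into wrist fisheye
def fish(p,P):
    return cv2.fisheye.projectPoints(np.asarray(P,float).reshape(-1,1,3),p["rvec"],p["tvec"],K(p),np.zeros(4))[0][:,0]
img=p["frame"].copy()
Rz=R.from_euler('z',-.172).as_matrix()
for v,z in (([[-84,-36],[84,-36],[84,36],[-84,36]],4),([[-75,-27],[75,-27],[75,27],[-75,27]],20)):
    e=np.array([[a+(b-a)*t for t in np.linspace(0,1,12)] for a,b in zip(np.array(v),np.roll(v,-1,0))]).reshape(-1,2)
    q=fish(p,np.c_[e,np.full(len(e),z)]@Rz.T+[503.5,-83.4,0])
    cv2.polylines(img,[q.round().astype(int)],True,(0,0,255),1)
cv2.imwrite("pics/w1o.png",img)
```

```text
2.1 [504.16046242 -83.94616713 181.73672577] [7.63443583e-02 9.97080462e-01 2.33246895e-04 1.42746428e-03] [ 1.53116692e-01  2.34751194e-01 -3.43677576e-01  2.33695955e-04
 -9.89481380e-01 -1.87687866e+00]
```

View pics/w1o.png

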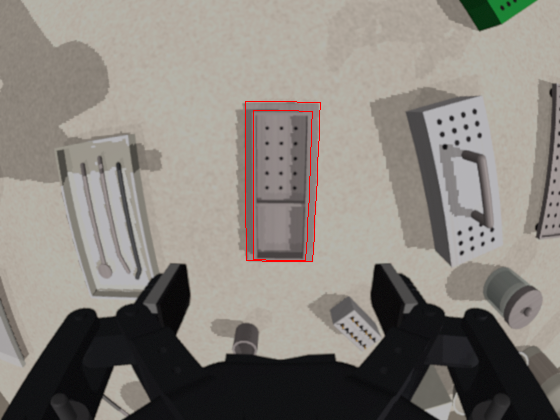

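Run:
```python
import cv2
a=cv2.imread("pics/w1o.png"); b=cv2.imread("pics/w1.png")
f=lambda a:cv2.resize(a[90:275,215:345],None,fx=3,fy=3,interpolation=cv2.INTER_CUBIC)
cv2.imwrite("pics/w1z.png",cv2.hconcat([f(a),f(b)]))
```

```text
(no output)
```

View pics/w1z.png

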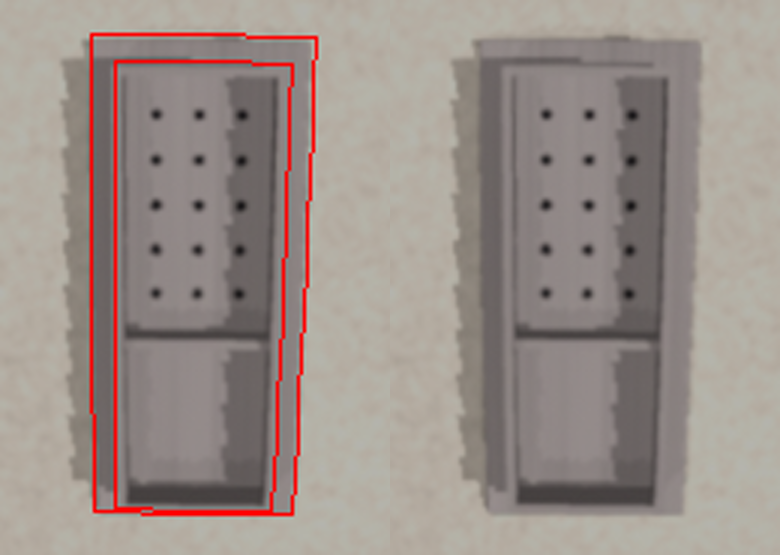

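move_arm --pt "1 0 0 -40 0 0 0" --pt "1 0 0 -80 0 0 0" --pt "1 0 0 -120 0 0 0" --pt "1 0 0 -150 0 0 0" --pt "1 0 0 -165 0 0 0"

```text
clock: 2.62
position: [497.8, -89.9, 12.8]
ee_rot: [0.081, 0.997, -0.001, -0.003]
contact_force: [0.3, 0.0, -0.3]
gripper_width: 85.4
```

Run:
```python
from h import *
p=optics.get_image("wrist"); cv2.imwrite("pics/w2.png",p["frame"])
p=optics.get_image("side"); cv2.imwrite("pics/s2.png",cv2.resize(p["frame"][110:250,200:380],None,fx=4,fy=4,interpolation=cv2.INTER_CUBIC))
s=readout.read_state(); print(s["clock"],s["position"],s["contact_force"],s["ee_rot"])
```

```text
2.7167 [498.23541603 -89.79016936  13.63673727] [ 0.10061006 -0.20660721  0.16084404] [ 8.06055657e-02  9.96739197e-01 -7.10221828e-04 -3.63464063e-03]
```

View pics/s2.png

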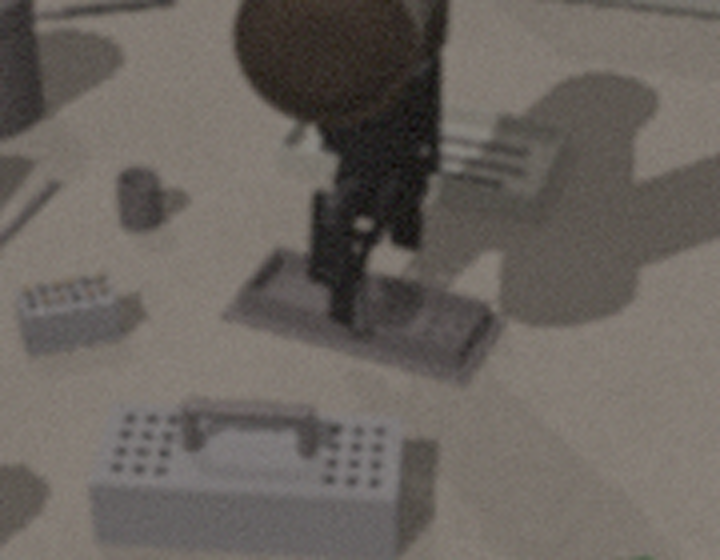

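View pics/w2.png

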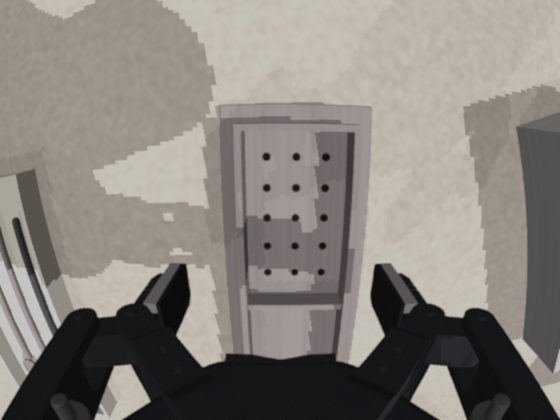

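move_arm --pt "1 0 0 0 0 0 0" --pt "1 0 0 0 0 0 0" --pt "1 0 0 0 0 0 0"

```text
clock: 2.97
position: [502.3, -88.6, 18.1]
ee_rot: [0.08, 0.997, 0.0, 0.002]
contact_force: [0.6, 0.7, -0.4]
gripper_width: 85.3
```

move_arm --pt "1 0 0 0 0 0 0" --pt "1 0 0 0 0 0 0"

```text
clock: 3.13
position: [501.8, -88.3, 17.5]
ee_rot: [0.079, 0.997, 0.0, 0.001]
contact_force: [-0.2, 0.7, 0.6]
gripper_width: 85.4
```

move_arm --pt "1 0 0 0 0 0 0" --pt "1 0 0 0 0 0 0"

```text
clock: 3.3
position: [501.3, -88.3, 16.8]
ee_rot: [0.079, 0.997, 0.0, 0.0]
contact_force: [-0.2, -0.1, 0.5]
gripper_width: 85.5
```

Run:
```python
from h import *
for i in range(3):
    p=optics.get_image("wrist"); s=readout.read_state(); print(s["clock"],s["position"],s["joints"],R.from_quat(s["ee_rot"]).as_matrix()[:,1])
```

```text
3.35 [501.25691677 -88.26663582  16.64773485] [ 1.45067799e-01  4.60587344e-01 -5.27900991e-01  5.80818257e-06
 -5.81711819e-01 -1.87480858e+00] [1.58271208e-01 9.87395662e-01 1.75417167e-04]
3.4 [501.18124755 -88.27658302  16.51769476] [ 1.45065630e-01  4.60823325e-01 -5.27965048e-01 -7.29799139e-06
 -5.81707092e-01 -1.87483077e+00] [1.58306117e-01 9.87390077e-01 9.38971823e-05]
3.45 [501.12888814 -88.26901627  16.40269107] [ 1.45106451e-01  4.61036558e-01 -5.28027546e-01  2.12189866e-05
 -5.81672431e-01 -1.87481642e+00] [1.58228123e-01 9.87402583e-01 6.77472597e-06]
```

move_arm --pt "1 1.5 2 -3 0 0 -0.01" --pt "1 3.3 4 -6 0 0 -0.01" --pt "1 3.3 4 -9 0 0 -0.01" --pt "1 3.3 4 -11 0 0 -0.01" --pt "1 3.3 4 -11 0 0 -0.01"

```text
clock: 3.87
position: [504.0, -84.3, 4.6]
ee_rot: [0.084, 0.996, -0.0, -0.001]
contact_force: [-0.4, 0.2, -0.6]
gripper_width: 85.2
```

move_arm --pt "1 0 0 0 0 0 0" --pt "1 0 0 0 0 0 0"

```text
clock: 4.03
position: [504.4, -84.4, 5.3]
ee_rot: [0.084, 0.996, -0.0, -0.0]
contact_force: [0.6, 0.6, 0.3]
gripper_width: 85.3
```

Run:
```python
from h import *
p=optics.get_image("wrist"); cv2.imwrite("pics/w3.png",p["frame"]);s=readout.read_state(); print(s["clock"],s["position"])
```

```text
4.0833 [504.45107492 -84.34499594   5.36047024]
```

View pics/w3.png

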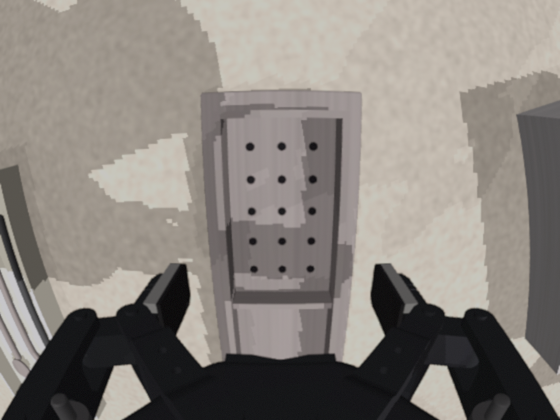

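move_arm --pt "0.4 0 0 -1.5 0 0 0" --pt "0.2 0 0 -1.5 0 0 0" --pt "-0.1 0 0 -1.5 0 0 0" --pt "-0.5 0 0 -1.5 0 0 0" --pt "-1 0 0 -1.5 0 0 0"

```text
clock: 4.5
position: [504.6, -84.2, 4.3]
ee_rot: [0.084, 0.996, 0.0, 0.0]
contact_force: [-1.5, 1.0, 5.0]
gripper_width: 52.4
```

move_arm --pt "-1 0 0 0 0 0 0" --pt "-1 0 0 0 0 0 0" --pt "-1 0 0 0 0 0 0" --pt "-1 0 0 0 0 0 0"

```text
clock: 4.83
position: [504.6, -84.2, 4.3]
ee_rot: [0.084, 0.996, 0.0, 0.0]
contact_force: [-1.9, 1.0, 5.5]
gripper_width: 52.7
```

Run:
```python
from h import *
p=optics.get_image("wrist"); cv2.imwrite("pics/w4.png",p["frame"]);s=readout.read_state(); print(s["clock"],s["position"],s["contact_force"],s["gripper_width"])
```

```text
4.8833 [504.58193352 -84.24766112   4.31714492] [-1.8472334   1.63352147  5.39632839] 52.39091501814216
```

View pics/w4.png

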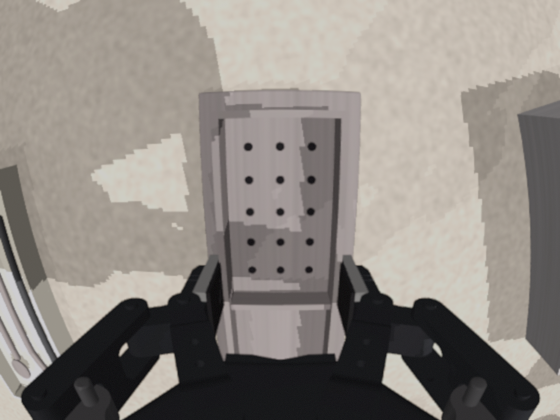

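move_arm --pt "-1 0 0 10 0 0 0" --pt "-1 0 0 35 0 0 0" --pt "-1 0 0 70 0 0 0" --pt "-1 0 0 105 0 0 0" --pt "-1 0 0 135 0 0 0"

```text
clock: 5.3
position: [503.8, -84.4, 140.5]
ee_rot: [0.085, 0.996, 0.0, -0.0]
contact_force: [1.5, 0.6, -3.9]
gripper_width: 52.4
```

move_arm --pt "-1 1 20 10 0 0 0.01" --pt "-1 3 55 15 0 0 0.02" --pt "-1 5 90 15 0 0 0.03" --pt "-1 7 125 15 0 0 0.04" --pt "-1 9 160 15 0 0 0.05"

```text
clock: 5.72
position: [512.3, 76.7, 153.6]
ee_rot: [0.06, 0.998, 0.0, -0.001]
contact_force: [0.6, 0.5, -3.5]
gripper_width: 52.3
```

move_arm --pt "-1 1 35 0 0 0 0" --pt "-1 3 70 0 0 0 0" --pt "-1 5 105 0 0 0 0" --pt "-1 7 140 0 0 0 0" --pt "-1 9 175 0 0 0 0"

```text
clock: 6.13
position: [521.2, 251.8, 153.1]
ee_rot: [0.06, 0.998, -0.001, -0.001]
contact_force: [1.8, -0.9, -2.6]
gripper_width: 52.5
```

move_arm --pt "-1 0 25 0 0 0 0" --pt "-1 0 50 0 0 0 0" --pt "-1 0 56 0 0 0 0" --pt "-1 0 56 0 0 0 0" --pt "-1 0 56 0 0 0 0"

```text
clock: 6.55
position: [521.5, 306.0, 152.9]
ee_rot: [0.059, 0.998, -0.001, -0.001]
contact_force: [-0.5, -1.0, -3.7]
gripper_width: 52.2
```

```bash
cat >> h.py <<'E'
def fish(p,P):
    return cv2.fisheye.projectPoints(np.asarray(P,float).reshape(-1,1,3),p["rvec"],p["tvec"],K(p),np.zeros(4))[0][:,0]
def rect(p,img,a,b,z,x,y,yaw,col=(0,0,255),f=fish,x0=0):
    v=np.array([[-a/2,-b/2],[a/2,-b/2],[a/2,b/2],[-a/2,b/2]])+[x0,0]
    e=np.array([[s+(t-s)*u for u in np.linspace(0,1,12)] for s,t in zip(v,np.roll(v,-1,0))]).reshape(-1,2)
    q=f(p,np.c_[e,np.full(len(e),z)]@R.from_euler('z',yaw).as_matrix().T+[x,y,0])
    cv2.polylines(img,[q.round().astype(int)],True,col,1)
E
python3 - <<'E'
from h import *
p=optics.get_image("wrist");s=readout.read_state(); print(s["clock"],s["position"],s["contact_force"],s["gripper_width"],R.from_quat(s["ee_rot"]).as_matrix()[:,1])
img=p["frame"].copy(); rect(p,img,202,106,19,523.5,308,-.12);cv2.imwrite("pics/w5.png",img)
p=optics.get_image("side"); cv2.imwrite("pics/s5.png",p["frame"])
E
```

```text
6.6 [521.72820899 305.41011755 153.11998559] [ 0.2715299  -0.51234612 -4.31617   ] 52.40059104173445 [ 0.11960405  0.99282024 -0.00168825]
```

View pics/w5.png

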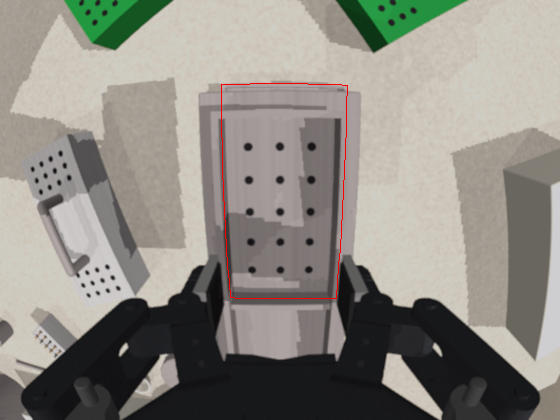

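View pics/s5.png

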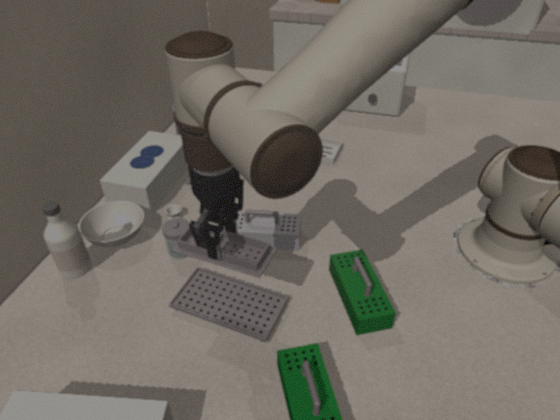

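Run:
```python
from h import *
a=cv2.imread("pics/w5.png"); cv2.imwrite("pics/w5z.png",cv2.resize(a[70:180,190:370],None,fx=4,fy=4,interpolation=cv2.INTER_CUBIC))
```

```text
(no output)
```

View pics/w5z.png

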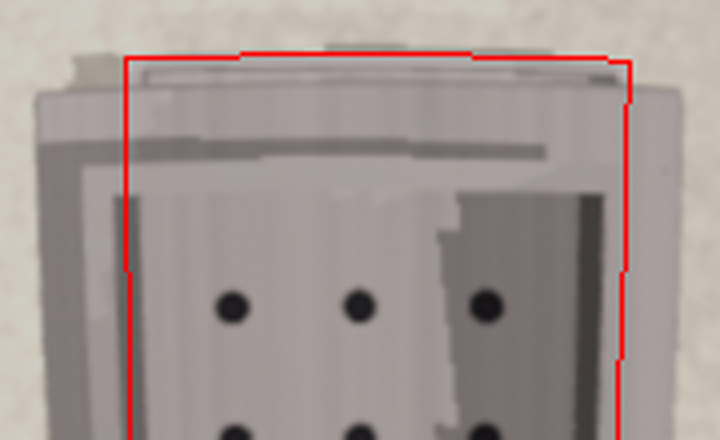

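move_arm --pt "-1 1.8 2.6 -25 0 0 0" --pt "-1 1.8 2.6 -60 0 0 0" --pt "-1 1.8 2.6 -95 0 0 0" --pt "-1 1.8 2.6 -115 0 0 0" --pt "-1 1.8 2.6 -120 0 0 0"

```text
clock: 7.07
position: [521.8, 305.6, 29.6]
ee_rot: [0.061, 0.998, -0.003, -0.003]
contact_force: [-0.1, -1.1, -4.2]
gripper_width: 52.6
```

move_arm --pt "-1 0 0 0 0 0 0" --pt "-1 0 0 0 0 0 0" --pt "-1 0 0 0 0 0 0" --pt "-1 0 0 0 0 0 0"

```text
clock: 7.4
position: [525.4, 310.1, 36.1]
ee_rot: [0.059, 0.998, 0.002, 0.002]
contact_force: [-0.8, 0.1, -3.2]
gripper_width: 52.6
```

Run:
```python
from h import *
p=optics.get_image("side");s=readout.read_state(); print(s["clock"],s["position"],s["contact_force"],s["gripper_width"],R.from_quat(s["ee_rot"]).as_matrix()[:,1])
cv2.imwrite("pics/s6.png",cv2.resize(p["frame"][220:350,150:310],None,fx=4,fy=4,interpolation=cv2.INTER_CUBIC))
```

```text
7.45 [525.12226918 309.95367933  35.78770615] [ 0.3553157  -0.18707397 -3.29049615] 52.35432813170385 [0.11875398 0.99291989 0.00275355]
```

View pics/s6.png

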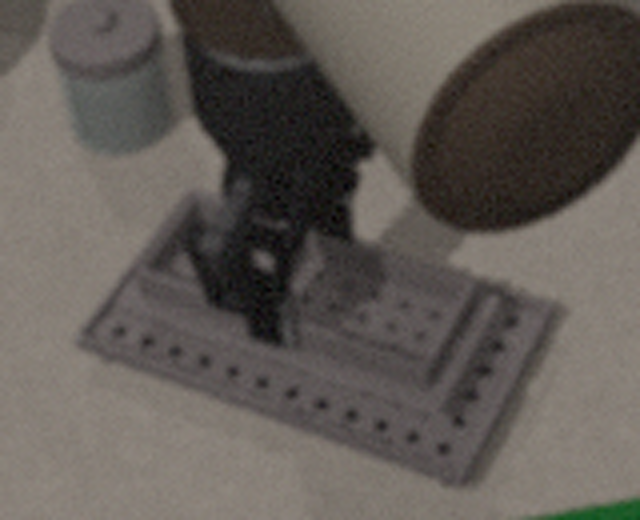

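move_arm --pt "-1 -1 -1.5 -3 0 0 0" --pt "-1 -1 -1.5 -6 0 0 0" --pt "-1 -1 -1.5 -9 0 0 0" --pt "-1 -1 -1.5 -12 0 0 0" --pt "-1 -1 -1.5 -13 0 0 0"

```text
clock: 7.87
position: [522.9, 307.5, 20.0]
ee_rot: [0.059, 0.998, -0.0, -0.0]
contact_force: [0.0, 0.5, -3.6]
gripper_width: 52.5
```

move_arm --pt "-1 0 0 0 0 0 0" --pt "-1 0 0 0 0 0 0" --pt "-1 0 0 0 0 0 0"

```text
clock: 8.12
position: [523.3, 307.9, 20.9]
ee_rot: [0.059, 0.998, 0.0, 0.0]
contact_force: [-0.4, -0.0, -3.5]
gripper_width: 52.4
```

move_arm --pt "-1 0 0 -1 0 0 0" --pt "-1 0 0 -2 0 0 0" --pt "-1 0 0 -2.5 0 0 0" --pt "-1 0 0 -2.5 0 0 0" --pt "-1 0 0 -2.5 0 0 0"

```text
clock: 8.53
position: [523.2, 307.8, 18.4]
ee_rot: [0.06, 0.998, 0.0, 0.0]
contact_force: [0.2, 0.3, -3.6]
gripper_width: 52.4
```

move_arm --pt "-1 0 0 -0.5 0 0 0" --pt "-1 0 0 -1 0 0 0" --pt "-1 0 0 -1 0 0 0"

```text
clock: 8.78
position: [523.3, 307.8, 18.4]
ee_rot: [0.059, 0.998, 0.0, 0.0]
contact_force: [-3.3, -1.8, 3.9]
gripper_width: 51.9
```

Contact. Release while staying, then rise.

move_arm --pt "1 0 0 0 0 0 0" --pt "1 0 0 0 0 0 0" --pt "1 0 0 0 0 0 0" --pt "1 0 0 0 0 0 0" --pt "1 0 0 0 0 0 0"

```text
clock: 9.2
position: [523.4, 307.9, 17.3]
ee_rot: [0.059, 0.998, 0.0, 0.0]
contact_force: [0.2, -0.8, 0.1]
gripper_width: 85.6
```

move_arm --pt "1 0 0 20 0 0 0" --pt "1 0 0 50 0 0 0" --pt "1 0 0 90 0 0 0" --pt "1 0 0 120 0 0 0" --pt "1 0 0 150 0 0 0"

```text
clock: 9.62
position: [523.4, 307.8, 169.4]
ee_rot: [0.059, 0.998, 0.0, 0.0]
contact_force: [0.1, 0.6, 0.0]
gripper_width: 85.6
```

Run:
```python
from h import *
p=optics.get_image("wrist");s=readout.read_state(); print(s["clock"],s["position"],s["contact_force"],s["gripper_width"],R.from_quat(s["ee_rot"]).as_matrix()[:,1])
cv2.imwrite("pics/w7.png",p["frame"])
p=optics.get_image("side");cv2.imwrite("pics/s7.png",cv2.resize(p["frame"][220:350,150:310],None,fx=4,fy=4,interpolation=cv2.INTER_CUBIC))
```

```text
9.6667 [526.55825492 309.84032115 176.4559309 ] [ 1.78770824 -0.05466159  4.7832781 ] 85.34587795323563 [0.1170513  0.99308804 0.00866768]
```

View pics/w7.png

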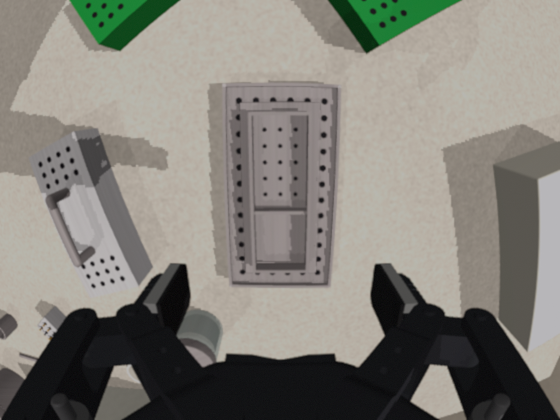

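View pics/s7.png

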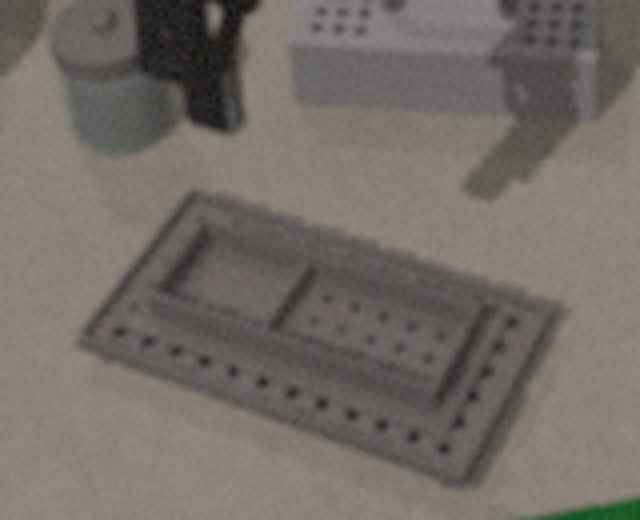

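move_arm --pt "1 16 -34 0 0 0 0.1" --pt "1 32 -68 0 0 0 0.2" --pt "1 48 -102 0 0 0 0.3" --pt "1 64 -136 0 0 0 0.4" --pt "1 80 -170 0 0 0 0.5"

```text
clock: 10.13
position: [603.4, 136.3, 166.7]
ee_rot: [-0.192, 0.981, -0.0, -0.0]
contact_force: [0.3, -0.4, 0.1]
gripper_width: 85.9
```

move_arm --pt "1 16 -34 0 0 0 0.1" --pt "1 32 -68 0 0 0 0.2" --pt "1 48 -102 0 0 0 0.22" --pt "1 64 -136 0 0 0 0.22" --pt "1 74.5 -155.5 0 0 0 0.22"

```text
clock: 10.55
position: [678.4, -21.3, 166.3]
ee_rot: [-0.295, 0.956, -0.0, -0.001]
contact_force: [-0.9, 0.7, 0.7]
gripper_width: 85.4
```

move_arm --pt "1 0 0 0 0 0 0" --pt "1 0 0 0 0 0 0" --pt "1 0 0 0 0 0 0"

```text
clock: 10.8
position: [677.2, -17.4, 166.5]
ee_rot: [-0.296, 0.955, 0.0, -0.001]
contact_force: [-0.0, 1.2, -0.3]
gripper_width: 85.2
```

```bash
cat > bl.py <<'E'
from h import *
import sys
x,y,yaw=map(float,sys.argv[2:5])
p=optics.get_image("wrist");s=readout.read_state(); J=R.from_quat(s["ee_rot"]).as_matrix()[:,1]; print(s["clock"],s["position"],np.arctan2(J[1],J[0]))
img=p["frame"].copy(); rect(p,img,60,30,32,x,y,yaw); rect(p,img,60,30,0,x,y,yaw,(0,255,0))
z=lambda a:cv2.resize(a[130:300,180:380],None,fx=2,fy=2,interpolation=cv2.INTER_CUBIC)
cv2.imwrite(sys.argv[1],cv2.hconcat([z(img),z(p["frame"])]))
E
python3 bl.py pics/w8.png 677.6 -18 .59
```

```text
10.85 [677.21630379 -16.81031512 166.86479457] 2.1726351557756356
```

View pics/w8.png

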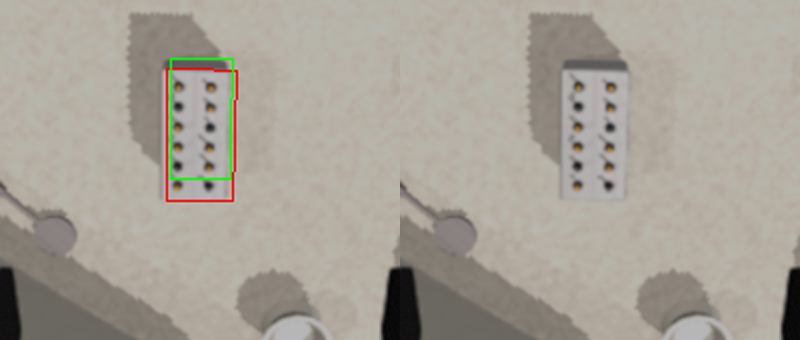

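move_arm --pt "1 1.9 -2.8 -30 0 0 0" --pt "1 1.9 -2.8 -65 0 0 0" --pt "1 1.9 -2.8 -100 0 0 0" --pt "1 1.9 -2.8 -125 0 0 0" --pt "1 1.9 -2.8 -135 0 0 0"

```text
clock: 11.27
position: [676.3, -19.2, 27.9]
ee_rot: [-0.297, 0.955, 0.001, -0.004]
contact_force: [0.3, 0.1, -0.6]
gripper_width: 85.5
```

move_arm --pt "1 0 0 0 0 0 0" --pt "1 0 0 0 0 0 0" --pt "1 0 0 0 0 0 0" --pt "1 0 0 0 0 0 0" --pt "1 0 0 0 0 0 0"

```text
clock: 11.68
position: [680.8, -20.3, 34.5]
ee_rot: [-0.296, 0.955, -0.0, 0.002]
contact_force: [-0.2, -0.4, 0.6]
gripper_width: 85.2
```

```bash
python3 bl.py pics/x.png 679.4 -20.7 .6;python3 - <<'E'
from h import *
p=optics.get_image("wrist");cv2.imwrite("pics/w9.png",p["frame"])
E
```

```text
11.7333 [680.47337939 -20.36487389  34.08661091] 2.1717542695143623
```

View pics/w9.png

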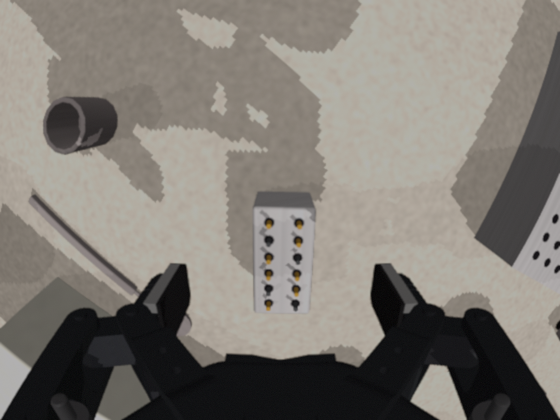

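move_arm --pt "1 -0.5 0 -4 0 0 0" --pt "1 -1 0 -8 0 0 0" --pt "1 -1 0 -12 0 0 0" --pt "1 -1 0 -14 0 0 0" --pt "1 -1 0 -14 0 0 0"

```text
clock: 12.2
position: [677.9, -20.7, 17.2]
ee_rot: [-0.296, 0.955, 0.0, -0.001]
contact_force: [-0.7, -0.5, -0.7]
gripper_width: 85.4
```

move_arm --pt "0.2 0 0 0 0 0 0" --pt "0 0 0 0 0 0 0" --pt "-0.1 0 0 0 0 0 0" --pt "-0.3 0 0 0 0 0 0" --pt "-0.5 0 0 0 0 0 0"

```text
clock: 12.62
position: [679.0, -20.5, 19.1]
ee_rot: [-0.296, 0.955, -0.0, 0.0]
contact_force: [-1.1, -0.7, 1.9]
gripper_width: 28.3
```

move_arm --pt "-1 0 0 0 0 0 0" --pt "-1 0 0 0 0 0 0" --pt "-1 0 0 0 0 0 0" --pt "-1 0 0 0 0 0 0" --pt "-1 0 0 0 0 0 0"

```text
clock: 13.03
position: [679.1, -20.4, 18.8]
ee_rot: [-0.296, 0.955, -0.0, 0.001]
contact_force: [-0.0, 0.3, 3.8]
gripper_width: 28.3
```

Run:
```python
from h import *
p=optics.get_image("side");s=readout.read_state(); J=R.from_quat(s["ee_rot"]).as_matrix()[:,1]; print(s["clock"],s["position"],np.arctan2(J[1],J[0]),s["gripper_width"])
cv2.imwrite("pics/s10.png",cv2.resize(p["frame"][130:230,150:290],None,fx=5,fy=5,interpolation=cv2.INTER_CUBIC))
p=optics.get_image("wrist");cv2.imwrite("pics/w10.png",p["frame"])
```

```text
13.0833 [679.0679492  -20.43225299  18.87239149] 2.171931503675795 28.05039598201548
```

View pics/s10.png

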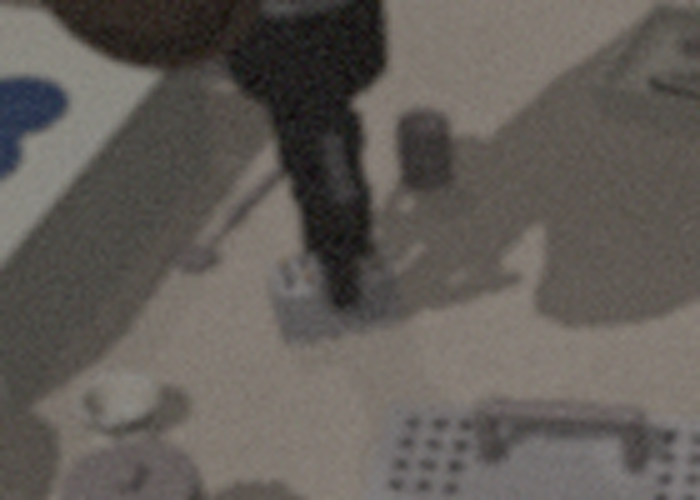

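View pics/w10.png

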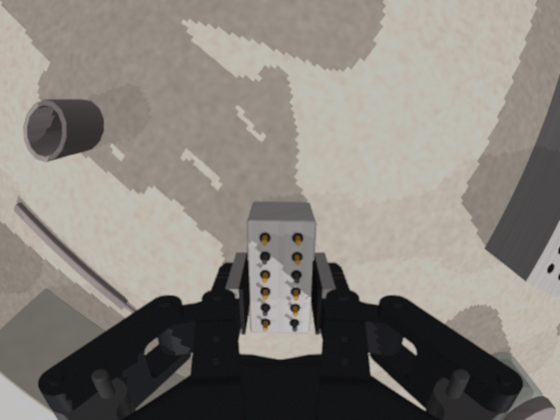

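```bash
cat >> h.py <<'E'
def funproj(p,uv,z):
    n=cv2.fisheye.undistortPoints(np.array(uv,float).reshape(-1,1,2),K(p),np.zeros(4))[:,0]
    Rm=cv2.Rodrigues(p["rvec"])[0]; d=np.c_[n,np.ones(len(n))]@Rm; o=-Rm.T@p["tvec"]
    return o+d*((z-o[2])/d[:,2])[:,None]
E
python3 - <<'E'
from h import *
p=optics.get_image("wrist")
cv2.imwrite("pics/w11.png",cv2.resize(p["frame"][190:350,200:360],None,fx=3.7,fy=3.7,interpolation=cv2.INTER_CUBIC))
E
```

```text
(no output)
```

View pics/w11.png

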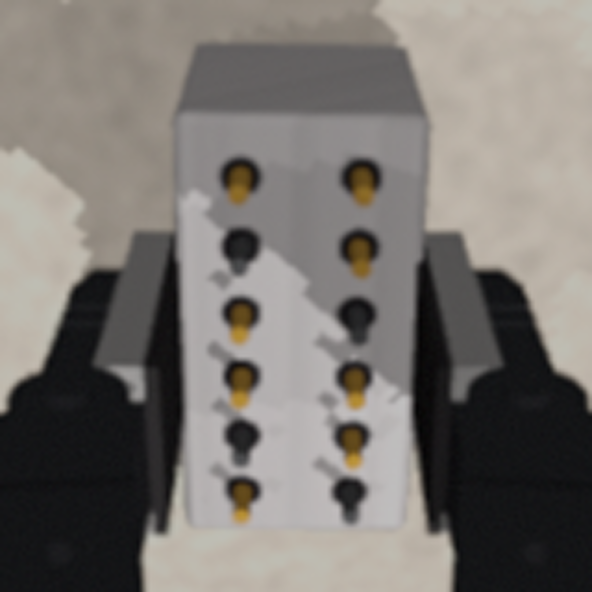

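Run:
```python
from h import *
p=optics.get_image("wrist"); s=readout.read_state()
q=np.array([[177,113],[426,117],[408,527],[188,527]])/3.7+[200,190]
P=funproj(p,q,32); print(P.round(1)); c=P.mean(0); print(c, s["position"]); print(np.linalg.norm(P[0]-P[3]),np.linalg.norm(P[0]-P[1]))
Rt=R.from_quat(s["ee_rot"]).as_matrix(); print("in tool", Rt.T@(c-s["position"]))
d=P[3]-P[0]+P[2]-P[1]; print(np.arctan2(d[1],d[0]), Rt[:,0])
```

```text
[[662.8 -49.   32. ]
 [647.2 -25.4  32. ]
 [695.3   8.   32. ]
 [712.1 -16.4  32. ]]
[679.33958245 -20.69582549  32.        ] [679.0534052  -20.39832592  18.85055405]
59.075178734784906 28.321363985576756
in tool [ -0.07966871  -0.41380874 -13.14917288]
0.5956844688020185 [-0.82467104 -0.56561193 -0.00090771]
```

move_arm --pt "-1 0 0 10 0 0 0" --pt "-1 0 0 40 0 0 0" --pt "-1 0 0 75 0 0 0" --pt "-1 0 0 110 0 0 0" --pt "-1 0 0 135 0 0 0"

```text
clock: 13.65
position: [678.8, -20.8, 156.1]
ee_rot: [-0.296, 0.955, -0.0, 0.001]
contact_force: [0.9, 0.7, -0.8]
gripper_width: 28.8
```

move_arm --pt "-1 -17 30 0 0 0 -0.1" --pt "-1 -34 60 0 0 0 -0.2" --pt "-1 -51 90 0 0 0 -0.3" --pt "-1 -68 120 0 0 0 -0.4" --pt "-1 -85 150 0 0 0 -0.5"

```text
clock: 14.07
position: [591.7, 130.1, 152.7]
ee_rot: [-0.047, 0.999, -0.0, -0.001]
contact_force: [0.3, 0.6, -0.9]
gripper_width: 28.5
```

move_arm --pt "-1 -17 31 0 0 0 -0.1" --pt "-1 -34 62 0 0 0 -0.2" --pt "-1 -51 94 0 0 0 -0.22" --pt "-1 -68 125 0 0 0 -0.22" --pt "-1 -85 156 0 0 0 -0.22"

```text
clock: 14.48
position: [506.8, 286.1, 152.7]
ee_rot: [0.06, 0.998, -0.001, -0.001]
contact_force: [0.6, 0.3, -1.5]
gripper_width: 28.4
```

move_arm --pt "-1 -14.5 26 -20 0 0 0" --pt "-1 -14.5 26 -40 0 0 0" --pt "-1 -14.5 26 -60 0 0 0" --pt "-1 -14.5 26 -60 0 0 0" --pt "-1 -14.5 26 -60 0 0 0"

```text
clock: 14.9
position: [493.2, 310.5, 92.1]
ee_rot: [0.059, 0.998, -0.002, -0.001]
contact_force: [1.1, 0.0, -1.9]
gripper_width: 28.7
```

move_arm --pt "-1 0 0 0 0 0 0" --pt "-1 0 0 0 0 0 0" --pt "-1 0 0 0 0 0 0"

```text
clock: 15.15
position: [494.9, 311.6, 94.7]
ee_rot: [0.06, 0.998, 0.001, 0.001]
contact_force: [0.2, -0.6, 0.1]
gripper_width: 28.5
```

```bash
cat > look.py <<'E'
from h import *
import sys
t=sys.argv[1]
p=optics.get_image("wrist");s=readout.read_state(); J=R.from_quat(s["ee_rot"]).as_matrix()[:,1]; print(s["clock"],s["position"].round(2),np.arctan2(J[1],J[0]).round(4),s["gripper_width"],s["contact_force"].round(1))
cv2.imwrite(f"pics/w{t}.png",p["frame"])
p=optics.get_image("side"); a=[int(v) for v in sys.argv[2:6]] if len(sys.argv)>5 else [0,0,560,420]
f=p["frame"][a[1]:a[3],a[0]:a[2]]; k=min(700/f.shape[1],560/f.shape[0]); cv2.imwrite(f"pics/s{t}.png",cv2.resize(f,None,fx=k,fy=k,interpolation=cv2.INTER_CUBIC))
E
python3 look.py 12 150 200 310 350
```

```text
15.2 [494.8  311.54  94.56] 1.4511 28.469941794618393 [ 0.3  0.4 -2.1]
```

View pics/w12.png

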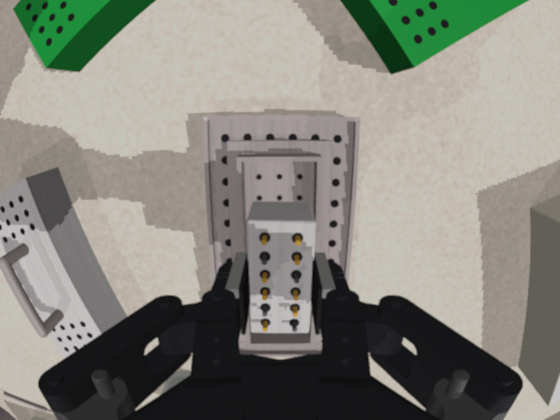

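View pics/s12.png

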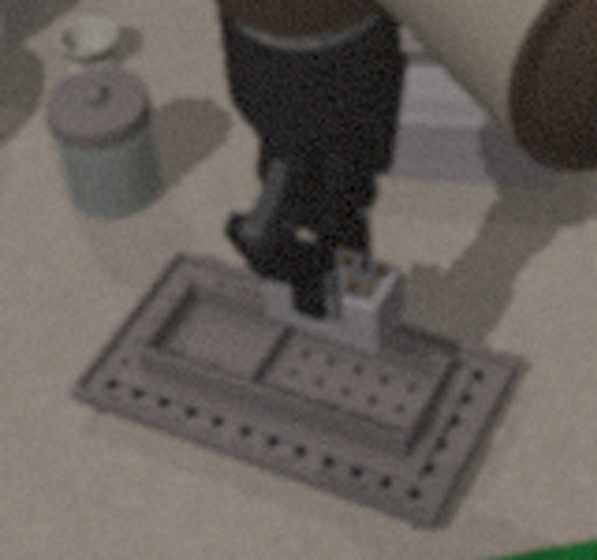

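move_arm --pt "-1 0 0 -15 0 0 0" --pt "-1 0 0 -30 0 0 0" --pt "-1 0 0 -42 0 0 0" --pt "-1 0 0 -48 0 0 0" --pt "-1 0 0 -50 0 0 0"

```text
clock: 15.67
position: [493.9, 311.0, 42.6]
ee_rot: [0.06, 0.998, -0.001, -0.001]
contact_force: [0.2, -0.1, -1.5]
gripper_width: 28.4
```

move_arm --pt "-1 0 0 0 0 0 0" --pt "-1 0 0 0 0 0 0" --pt "-1 0 0 0 0 0 0" --pt "-1 0 0 0 0 0 0"

```text
clock: 16.0
position: [494.5, 311.9, 44.2]
ee_rot: [0.059, 0.998, 0.001, 0.001]
contact_force: [0.2, 0.2, -2.2]
gripper_width: 28.6
```

```bash
python3 look.py 13 150 200 310 350
```

```text
16.05 [494.43 311.77  44.05] 1.4518 28.312810132175997 [ 0.1 -0.3 -1.4]
```

View pics/s13.png

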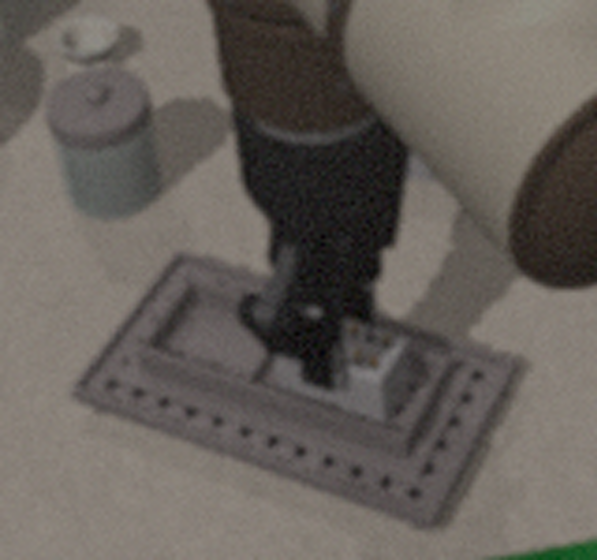

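move_arm --pt "-1 0 0 -2 0 0 0" --pt "-1 0 0 -4 0 0 0" --pt "-1 0 0 -6 0 0 0" --pt "-1 0 0 -6 0 0 0" --pt "-1 0 0 -6 0 0 0"

```text
clock: 16.52
position: [494.0, 311.4, 37.1]
ee_rot: [0.059, 0.998, -0.0, -0.0]
contact_force: [0.4, -1.2, -1.5]
gripper_width: 28.2
```

move_arm --pt "-1 0 0 -0.5 0 0 0" --pt "-1 0 0 -1.2 0 0 0" --pt "-1 0 0 -1.2 0 0 0" --pt "-1 0 0 -1.2 0 0 0"

```text
clock: 16.85
position: [494.1, 311.5, 36.8]
ee_rot: [0.059, 0.998, 0.0, 0.0]
contact_force: [-2.4, -1.1, 4.8]
gripper_width: 28.3
```

move_arm --pt "0 0 0 0 0 0 0" --pt "0.5 0 0 0 0 0 0" --pt "1 0 0 0 0 0 0" --pt "1 0 0 0 0 0 0" --pt "1 0 0 0 0 0 0"

```text
clock: 17.27
position: [494.2, 311.5, 35.9]
ee_rot: [0.06, 0.998, -0.0, 0.0]
contact_force: [0.9, -0.1, 0.0]
gripper_width: 85.2
```

move_arm --pt "1 0 0 20 0 0 0" --pt "1 0 0 50 0 0 0" --pt "1 0 0 90 0 0 0" --pt "1 0 0 120 0 0 0" --pt "1 0 0 130 0 0 0"

```text
clock: 17.68
position: [496.4, 313.2, 171.8]
ee_rot: [0.059, 0.998, 0.003, 0.004]
contact_force: [1.0, 0.2, 0.6]
gripper_width: 85.8
```

```bash
python3 look.py 14 150 200 310 350
```

```text
17.7333 [496.31 313.29 171.73] 1.4526 85.00684166468635 [-0.1 -0.4  1.8]
```

View pics/s14.png

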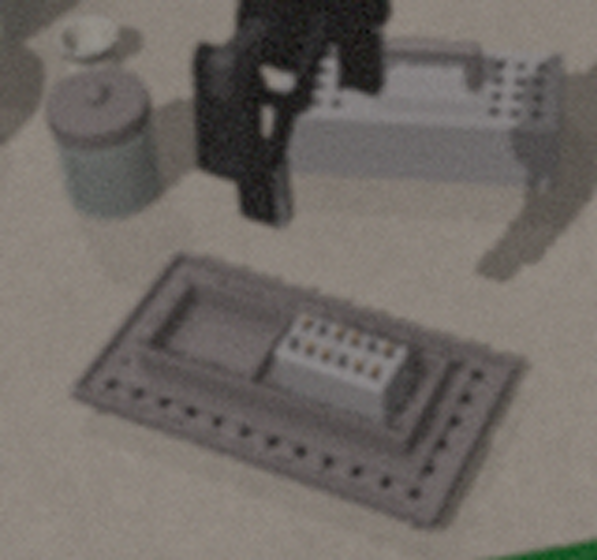

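View pics/w14.png

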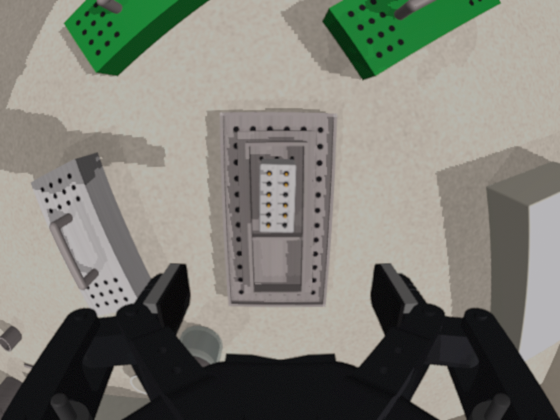

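Run:
```python
from h import *
p=optics.get_image("wrist"); s=readout.read_state(); print(s["position"])
img=p["frame"].copy()
T=(523.3,307.9,-.12)
rect(p,img,150,54,34,*T); rect(p,img,60,30,50,*T,(255,0,0),x0=-29);rect(p,img,202,106,19,523.5,308,-.12,(0,255,0))
z=lambda a:cv2.resize(a[100:310,210:350],None,fx=2.7,fy=2.7,interpolation=cv2.INTER_CUBIC)
cv2.imwrite("pics/w15.png",cv2.hconcat([z(img),z(p["frame"])]))
```

```text
[494.01935942 311.62599817 166.48014212]
```

View pics/w15.png

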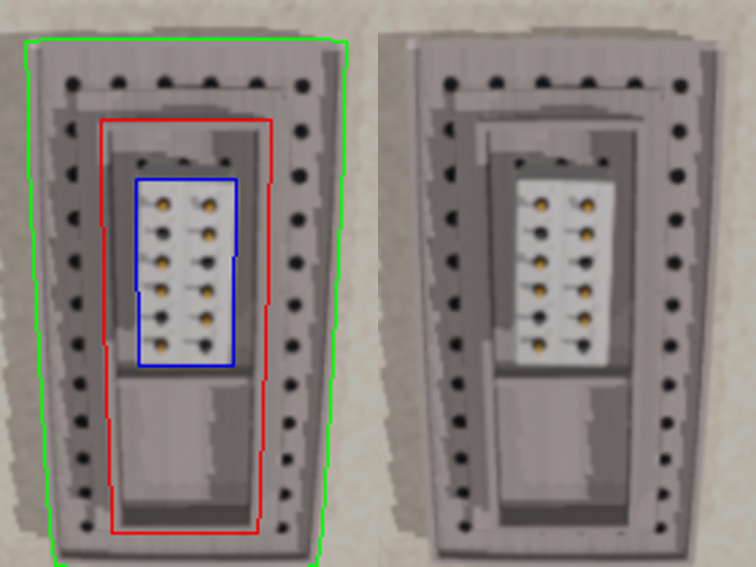

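move_arm --pt "1 14 -35 0 0 0 0" --pt "1 28 -70 0 0 0 0" --pt "1 42 -105 0 0 0 0" --pt "1 56 -140 0 0 0 0" --pt "1 70 -175 0 0 0 0"

```text
clock: 18.25
position: [563.2, 134.5, 163.4]
ee_rot: [0.059, 0.998, -0.001, -0.002]
contact_force: [-0.1, 0.3, -0.1]
gripper_width: 85.5
```

move_arm --pt "1 14 -35 0 0 0 0" --pt "1 28 -70 0 0 0 0" --pt "1 42 -105 0 0 0 0" --pt "1 56 -140 0 0 0 0" --pt "1 70 -175 0 0 0 0"

```text
clock: 18.67
position: [633.2, -40.4, 163.1]
ee_rot: [0.06, 0.998, -0.0, -0.003]
contact_force: [0.6, -0.1, 0.5]
gripper_width: 85.5
```

move_arm --pt "1 14 -35 -20 0 0 0" --pt "1 28 -70 -40 0 0 0" --pt "1 42 -105 -60 0 0 0" --pt "1 46.5 -115 -60 0 0 0" --pt "1 46.5 -115 -60 0 0 0"

```text
clock: 19.08
position: [678.8, -156.8, 100.6]
ee_rot: [0.062, 0.998, -0.0, -0.004]
contact_force: [-0.4, 0.6, 0.4]
gripper_width: 85.2
```

move_arm --pt "1 0 0 0 0 0 0" --pt "1 0 0 0 0 0 0" --pt "1 0 0 0 0 0 0"

```text
clock: 19.33
position: [680.6, -152.0, 106.7]
ee_rot: [0.059, 0.998, 0.0, 0.0]
contact_force: [0.5, 1.0, 0.0]
gripper_width: 85.5
```

```bash
python3 look.py 16 150 100 350 250
python3 - <<'E'
from h import *
p=optics.get_image("wrist"); s=readout.read_state(); print(s["position"])
img=p["frame"].copy()
for z,c in((36,(0,0,255)),(0,(0,255,0))):
    q=fish(p,cyl(30,0,z)[:24]+[680.5,-153.5,0]); cv2.polylines(img,[q.round().astype(int)],True,c,1)
cv2.imwrite("pics/w16.png",img)
E
```

```text
19.3833 [ 680.73 -151.96  107.  ] 1.4537 85.56894907078704 [-0.1  0.1  0.3]
[ 680.81280389 -152.1626303   107.14252068]
```

View pics/w16.png

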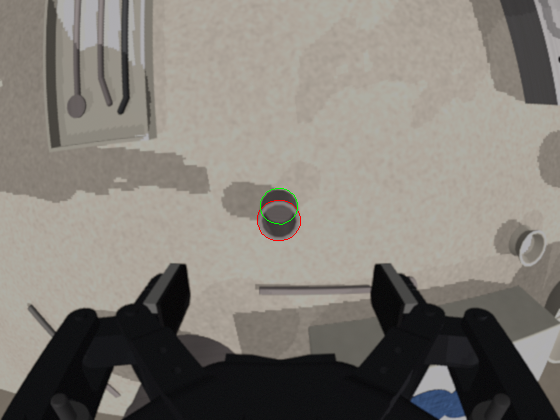

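move_arm --pt "1 0 -1 -25 0 0 0" --pt "1 0 -1 -45 0 0 0" --pt "1 0 -1 -60 0 0 0" --pt "1 0 -1 -70 0 0 0" --pt "1 0 -1 -73 0 0 0"

```text
clock: 19.9
position: [679.6, -153.8, 31.5]
ee_rot: [0.059, 0.998, 0.0, -0.001]
contact_force: [-0.1, -0.2, -0.3]
gripper_width: 85.7
```

move_arm --pt "1 0 0 0 0 0 0" --pt "1 0 0 0 0 0 0" --pt "1 0 0 0 0 0 0" --pt "1 0 0 0 0 0 0"

```text
clock: 20.23
position: [681.4, -154.6, 34.5]
ee_rot: [0.059, 0.998, -0.0, 0.001]
contact_force: [-0.2, 0.2, -0.5]
gripper_width: 85.7
```

```bash
python3 look.py 17 150 100 350 250
```

```text
20.2833 [ 681.29 -154.54   34.33] 1.4519 85.33658176765525 [-0.3 -0.1 -0.1]
```

View pics/w17.png

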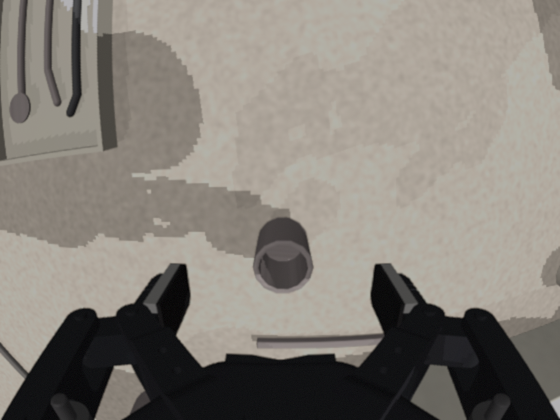

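move_arm --pt "1 -0.5 1 -5 0 0 0" --pt "1 -0.5 1 -10 0 0 0" --pt "1 -0.5 1 -12 0 0 0" --pt "0.4 -0.5 1 -12.5 0 0 0" --pt "0.2 -0.5 1 -12.5 0 0 0"

```text
clock: 20.75
position: [679.8, -153.6, 20.0]
ee_rot: [0.06, 0.998, -0.0, -0.001]
contact_force: [0.6, -0.3, 0.9]
gripper_width: 63.7
```

move_arm --pt "0 0 0 0 0 0 0" --pt "-0.2 0 0 0 0 0 0" --pt "-0.3 0 0 0 0 0 0" --pt "-0.5 0 0 0 0 0 0" --pt "-0.7 0 0 0 0 0 0"

```text
clock: 21.17
position: [680.6, -153.5, 21.2]
ee_rot: [0.059, 0.998, -0.0, 0.001]
contact_force: [-0.2, -0.1, 2.2]
gripper_width: 27.2
```

move_arm --pt "-1 0 0 0 0 0 0" --pt "-1 0 0 0 0 0 0" --pt "-1 0 0 0 0 0 0" --pt "-1 0 0 0 0 0 0"

```text
clock: 21.5
position: [680.6, -153.5, 21.2]
ee_rot: [0.059, 0.998, -0.0, 0.001]
contact_force: [-0.9, 0.9, 4.6]
gripper_width: 27.0
```

```bash
python3 look.py 18 150 100 350 250
```

```text
21.55 [ 680.58 -153.52   21.22] 1.452 27.43738634718446 [0.2 0.8 4.6]
```

View pics/w18.png

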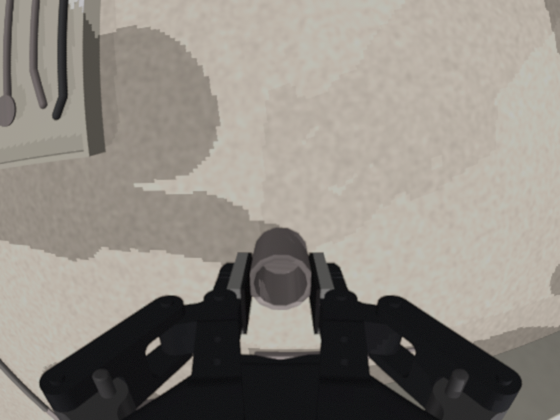

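Run:
```python
from h import *
p=optics.get_image("wrist"); s=readout.read_state()
P=funproj(p,[[280,281],[280,254],[280,308]],36); print(P.round(1),s["position"])
```

```text
[[ 679.5 -153.8   36. ]
 [ 666.2 -152.3   36. ]
 [ 694.1 -155.6   36. ]] [ 680.59316309 -153.50809855   21.19632977]
```

move_arm --pt "-1 0 0 10 0 0 0" --pt "-1 0 0 40 0 0 0" --pt "-1 0 0 75 0 0 0" --pt "-1 0 0 110 0 0 0" --pt "-1 0 0 135 0 0 0"

```text
clock: 22.07
position: [680.3, -153.9, 158.6]
ee_rot: [0.06, 0.998, -0.0, 0.001]
contact_force: [1.2, -0.0, 0.1]
gripper_width: 27.3
```

move_arm --pt "-1 -9 36 0 0 0 0" --pt "-1 -18 72 0 0 0 0" --pt "-1 -27 108 0 0 0 0" --pt "-1 -36 144 0 0 0 0" --pt "-1 -45 180 0 0 0 0"

```text
clock: 22.48
position: [633.5, 27.5, 155.1]
ee_rot: [0.06, 0.998, -0.0, -0.001]
contact_force: [0.7, 0.2, -1.2]
gripper_width: 26.9
```

move_arm --pt "-1 -9 36 0 0 0 0" --pt "-1 -18 72 0 0 0 0" --pt "-1 -27 108 0 0 0 0" --pt "-1 -36 144 0 0 0 0" --pt "-1 -45 180 0 0 0 0"

```text
clock: 22.9
position: [588.6, 207.6, 155.2]
ee_rot: [0.06, 0.998, -0.0, -0.001]
contact_force: [0.2, -0.3, -1.3]
gripper_width: 27.1
```

move_arm --pt "-1 -9 36 0 0 0 0" --pt "-1 -18 72 0 0 0 0" --pt "-1 -22.5 96 -20 0 0 0" --pt "-1 -22.5 96 -40 0 0 0" --pt "-1 -22.5 96 -50 0 0 0"

```text
clock: 23.32
position: [565.2, 302.9, 102.5]
ee_rot: [0.059, 0.998, -0.002, -0.002]
contact_force: [1.0, -0.8, -1.4]
gripper_width: 27.1
```

move_arm --pt "-1 0 0 0 0 0 0" --pt "-1 0 0 0 0 0 0" --pt "-1 0 0 0 0 0 0" --pt "-1 0 0 0 0 0 0"

```text
clock: 23.65
position: [568.6, 302.0, 107.1]
ee_rot: [0.06, 0.998, 0.001, 0.001]
contact_force: [0.9, 0.1, -0.5]
gripper_width: 27.4
```

```bash
python3 look.py 19 150 200 310 350
```

```text
23.7 [568.53 302.09 107.08] 1.4506 27.296256964112082 [-0.4 -0.2 -0.8]
```

View pics/w19.png

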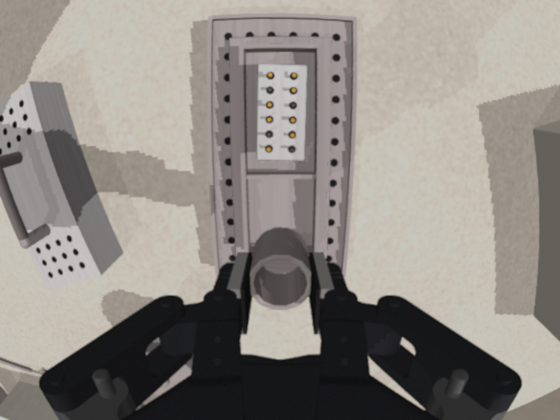

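View pics/s19.png

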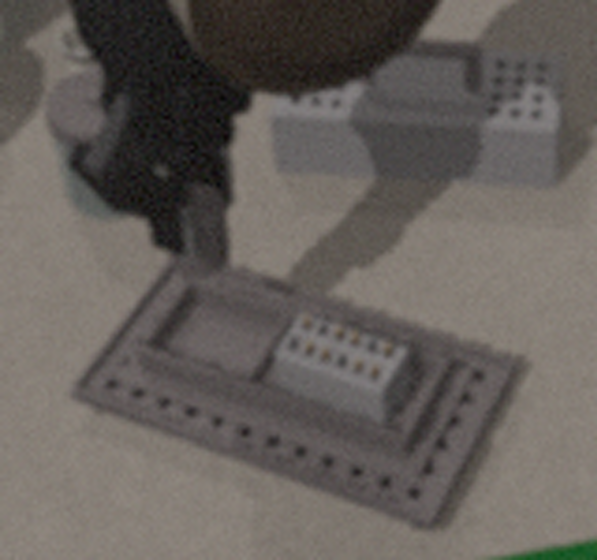

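move_arm --pt "-1 -0.5 0.3 -20 0 0 0" --pt "-1 -0.5 0.3 -38 0 0 0" --pt "-1 -0.5 0.3 -50 0 0 0" --pt "-1 -0.5 0.3 -57 0 0 0" --pt "-1 -0.5 0.3 -59 0 0 0"

```text
clock: 24.17
position: [566.8, 302.2, 45.5]
ee_rot: [0.06, 0.998, -0.001, -0.001]
contact_force: [-0.6, -0.1, -1.1]
gripper_width: 27.1
```

move_arm --pt "-1 0 0 0 0 0 0" --pt "-1 0 0 0 0 0 0" --pt "-1 0 0 0 0 0 0" --pt "-1 0 0 0 0 0 0"

```text
clock: 24.5
position: [567.6, 303.2, 47.6]
ee_rot: [0.059, 0.998, 0.001, 0.001]
contact_force: [0.8, -0.7, -1.0]
gripper_width: 27.2
```

```bash
python3 look.py 20 150 200 310 350
```

```text
24.55 [567.48 303.1   47.49] 1.4519 27.244175590085135 [ 0.4 -0.5 -0.8]
```

View pics/s20.png

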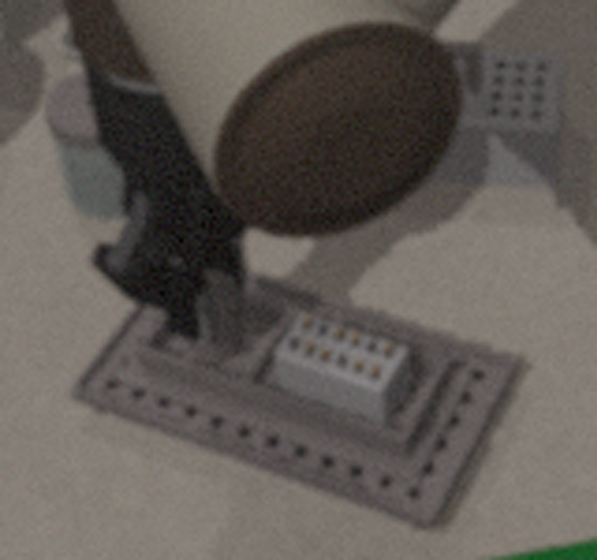

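View pics/w20.png

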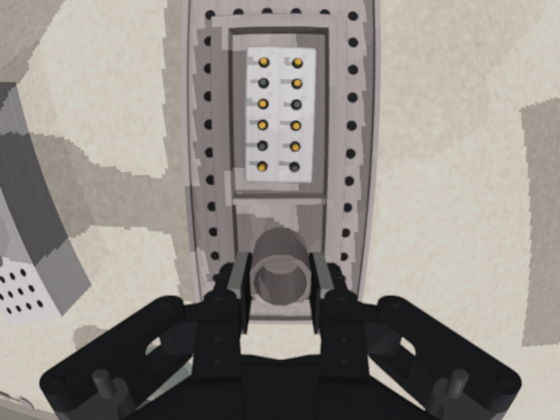

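move_arm --pt "-1 0 -0.5 -2 0 0 0" --pt "-1 0 -0.5 -4 0 0 0" --pt "-1 0 -0.5 -6 0 0 0" --pt "-1 0 -0.5 -7 0 0 0" --pt "-1 0 -0.5 -7 0 0 0"

```text
clock: 25.02
position: [567.0, 302.2, 39.4]
ee_rot: [0.059, 0.998, -0.0, -0.0]
contact_force: [0.3, -0.3, -1.3]
gripper_width: 27.1
```

move_arm --pt "-1 0 0 -0.5 0 0 0" --pt "-1 0 0 -1.2 0 0 0" --pt "-1 0 0 -1.2 0 0 0" --pt "-1 0 0 -1.2 0 0 0"

```text
clock: 25.35
position: [567.2, 302.3, 39.2]
ee_rot: [0.059, 0.998, 0.0, 0.0]
contact_force: [-1.4, -0.9, 4.0]
gripper_width: 27.1
```

move_arm --pt "-0.2 0 0 0 0 0 0" --pt "0.4 0 0 0 0 0 0" --pt "1 0 0 0 0 0 0" --pt "1 0 0 0 0 0 0" --pt "1 0 0 0 0 0 0"

```text
clock: 25.77
position: [567.1, 302.3, 38.1]
ee_rot: [0.06, 0.998, -0.0, -0.0]
contact_force: [0.2, -0.2, -0.0]
gripper_width: 80.3
```

move_arm --pt "1 0 0 20 0 0 0" --pt "1 0 0 50 0 0 0" --pt "1 0 0 90 0 0 0" --pt "1 0 0 130 0 0 0" --pt "1 0 0 130 0 0 0"

```text
clock: 26.18
position: [571.6, 304.9, 178.4]
ee_rot: [0.059, 0.998, 0.005, 0.007]
contact_force: [0.5, 1.0, 1.0]
gripper_width: 85.1
```

```bash
python3 look.py 21 150 200 310 350
```

```text
26.2333 [569.73 304.11 174.39] 1.4525 85.29258542792688 [-0.1 -0.4 -1.8]
```

View pics/s21.png

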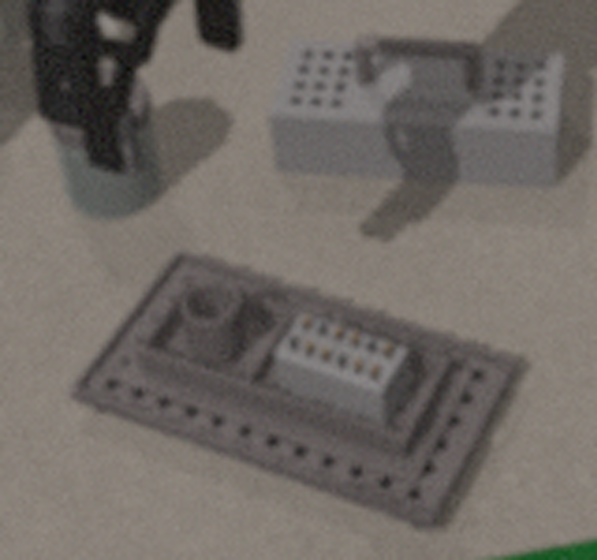

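View pics/w21.png

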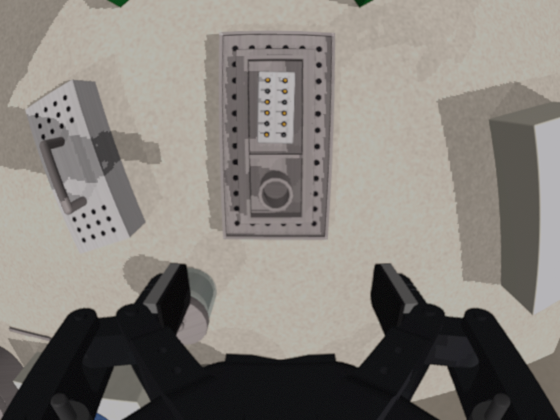

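move_arm --pt "1 -8 -34 0 0 0 0.06" --pt "1 -16 -68 0 0 0 0.12" --pt "1 -24 -102 0 0 0 0.18" --pt "1 -32 -136 0 0 0 0.24" --pt "1 -40 -168 0 0 0 0.3"

```text
clock: 26.7
position: [525.4, 132.2, 166.6]
ee_rot: [-0.092, 0.996, -0.001, -0.002]
contact_force: [0.8, 0.2, -0.0]
gripper_width: 85.5
```

move_arm --pt "1 -8 -31 0 0 0 0" --pt "1 -8 -31 0 0 0 0" --pt "1 -8 -31 0 0 0 0" --pt "1 -8 -31 0 0 0 0" --pt "1 -8 -31 0 0 0 0"

```text
clock: 27.12
position: [519.2, 103.9, 167.7]
ee_rot: [-0.091, 0.996, -0.0, -0.0]
contact_force: [0.5, 0.5, -0.2]
gripper_width: 85.4
```

Run:
```python
from h import *
p=optics.get_image("wrist"); s=readout.read_state(); J=R.from_quat(s["ee_rot"]).as_matrix()[:,1]; print(s["clock"],s["position"],np.arctan2(J[1],J[0]))
img=p["frame"].copy()
C=(519.7,103.5,.182)
rect(p,img,166,70,45,*C); rect(p,img,64,10,73,*C,(255,0,0))
z=lambda a:cv2.resize(a[80:290,210:350],None,fx=2.7,fy=2.7,interpolation=cv2.INTER_CUBIC)
cv2.imwrite("pics/w22.png",cv2.hconcat([z(img),z(p["frame"])]))
```

```text
27.1667 [519.26977785 104.05087511 167.80257373] 1.7527080523118914
```

View pics/w22.png

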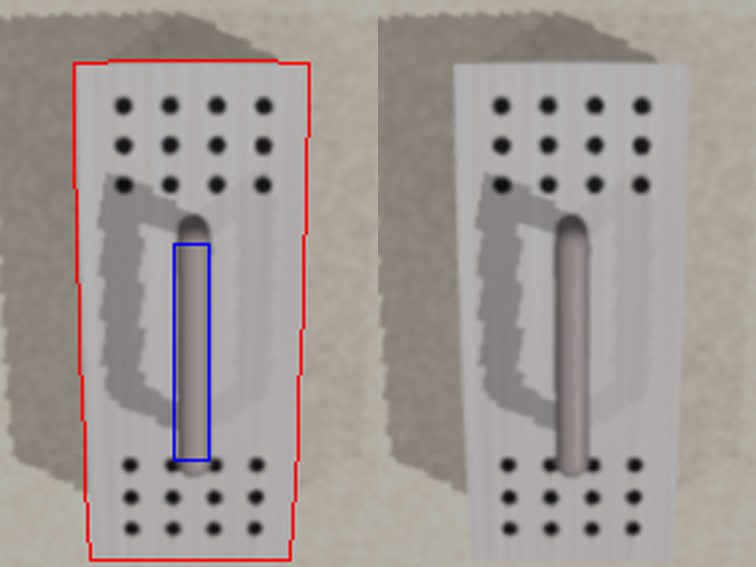

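move_arm --pt "1 0.3 -0.5 -30 0 0 0" --pt "1 0.3 -0.5 -60 0 0 0" --pt "1 0.3 -0.5 -85 0 0 0" --pt "1 0.3 -0.5 -97 0 0 0" --pt "1 0.3 -0.5 -100 0 0 0"

```text
clock: 27.58
position: [517.8, 102.8, 65.3]
ee_rot: [-0.091, 0.996, -0.001, -0.003]
contact_force: [-0.4, 0.6, -0.8]
gripper_width: 85.6
```

move_arm --pt "1 0 0 0 0 0 0" --pt "1 0 0 0 0 0 0" --pt "1 0 0 0 0 0 0" --pt "1 0 0 0 0 0 0"

```text
clock: 27.92
position: [520.2, 103.3, 69.6]
ee_rot: [-0.091, 0.996, 0.0, 0.001]
contact_force: [-0.6, 0.0, 0.3]
gripper_width: 85.6
```

```bash
python3 look.py 23 180 130 350 270
```

```text
27.9667 [520.07 103.18  69.54] 1.7519 85.0479777472192 [-1.2  0.6 -0.4]
```

View pics/w23.png

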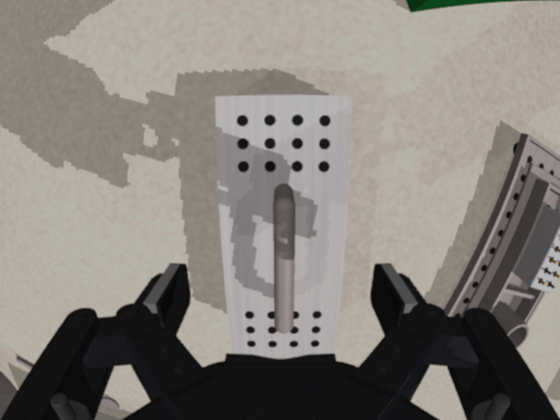

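move_arm --pt "1 -0.3 0.7 -5 0 0 0" --pt "1 -0.3 1 -10 0 0 0" --pt "1 -0.3 1 -14 0 0 0" --pt "0.5 -0.3 1 -14.5 0 0 0" --pt "0.2 -0.3 1 -14.5 0 0 0"

```text
clock: 28.43
position: [518.8, 103.6, 53.3]
ee_rot: [-0.09, 0.996, -0.0, -0.001]
contact_force: [0.0, 0.4, -0.1]
gripper_width: 63.8
```

move_arm --pt "0 0 0 0 0 0 0" --pt "-0.3 0 0 0 0 0 0" --pt "-0.5 0 0 0 0 0 0" --pt "-0.7 0 0 0 0 0 0" --pt "-0.9 0 0 0 0 0 0"

```text
clock: 28.85
position: [519.3, 104.0, 54.2]
ee_rot: [-0.09, 0.996, 0.0, 0.0]
contact_force: [-0.1, 1.2, 0.3]
gripper_width: 7.7
```

move_arm --pt "-1 0 0 0 0 0 0" --pt "-1 0 0 0 0 0 0" --pt "-1 0 0 0 0 0 0" --pt "-1 0 0 0 0 0 0"

```text
clock: 29.18
position: [519.3, 104.0, 54.2]
ee_rot: [-0.09, 0.996, 0.0, 0.0]
contact_force: [-0.6, 1.6, 2.1]
gripper_width: 7.9
```

```bash
python3 look.py 24 180 130 350 270
```

```text
29.2333 [519.32 103.99  54.21] 1.7519 7.730866978465423 [-1.8  1.   3. ]
```

View pics/w24.png

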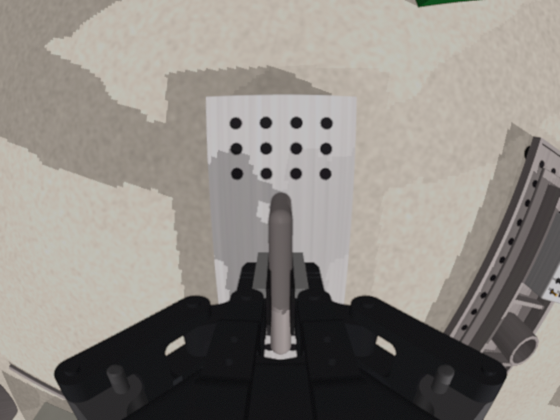

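View pics/s24.png

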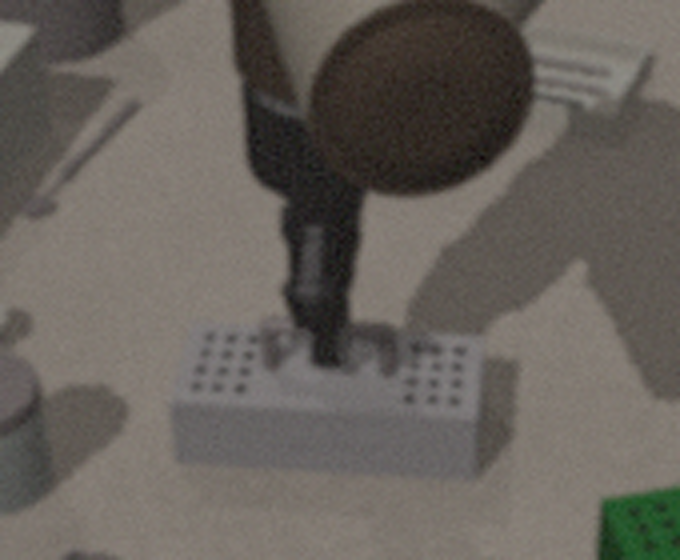

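move_arm --pt "-1 0 0 5 0 0 0" --pt "-1 0 0 20 0 0 0" --pt "-1 0 0 45 0 0 0" --pt "-1 0 0 75 0 0 0" --pt "-1 0 0 95 0 0 0"

```text
clock: 29.7
position: [519.2, 103.4, 150.6]
ee_rot: [-0.09, 0.996, -0.0, 0.0]
contact_force: [1.1, 0.1, -3.3]
gripper_width: 8.1
```

move_arm --pt "-1 0 10 5 0 0 -0.03" --pt "-1 1 30 8 0 0 -0.09" --pt "-1 2 55 8 0 0 -0.15" --pt "-1 2 80 8 0 0 -0.2" --pt "-1 2 105 8 0 0 -0.25"

```text
clock: 30.12
position: [520.3, 208.9, 156.3]
ee_rot: [0.036, 0.999, -0.001, -0.001]
contact_force: [0.4, 1.0, -3.1]
gripper_width: 8.0
```

move_arm --pt "-1 0 25 0 0 0 -0.05" --pt "-1 1 50 0 0 0 -0.05" --pt "-1 1.7 75 0 0 0 -0.05" --pt "-1 1.7 92 0 0 0 -0.05" --pt "-1 1.7 99 0 0 0 -0.05"

```text
clock: 30.53
position: [522.4, 309.4, 156.0]
ee_rot: [0.059, 0.998, -0.0, -0.001]
contact_force: [0.6, 0.3, -3.2]
gripper_width: 7.7
```

move_arm --pt "-1 0 0 0 0 0 0" --pt "-1 0 0 0 0 0 0" --pt "-1 0 0 0 0 0 0" --pt "-1 0 0 0 0 0 0" --pt "-1 0 0 0 0 0 0"

```text
clock: 30.95
position: [522.9, 306.7, 157.1]
ee_rot: [0.06, 0.998, -0.0, -0.0]
contact_force: [0.7, 0.4, -2.4]
gripper_width: 7.7
```

```bash
python3 look.py 25 130 160 330 350
```

```text
31.0 [522.93 306.93 157.17] 1.4507 8.283159829653368 [ 0.  -0.1 -2. ]
```

View pics/w25.png

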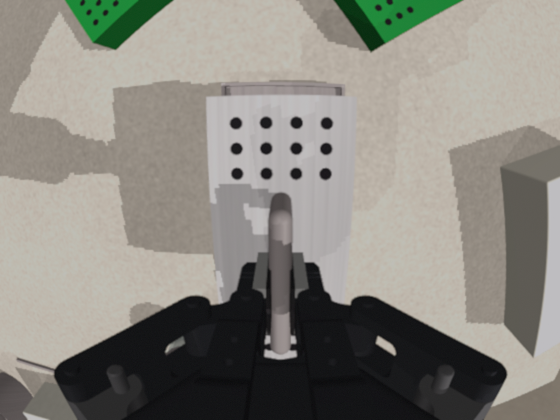

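View pics/s25.png

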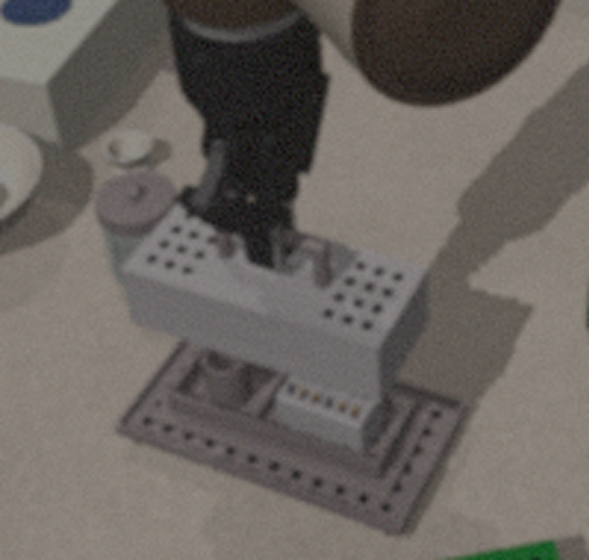

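move_arm --pt "-1 0 0.8 -8 0 0 0" --pt "-1 0 0.8 -18 0 0 0" --pt "-1 0 0.8 -28 0 0 0" --pt "-1 0 0.8 -36 0 0 0" --pt "-1 0 0.8 -40 0 0 0"

```text
clock: 31.47
position: [521.9, 307.8, 114.5]
ee_rot: [0.06, 0.998, -0.001, -0.001]
contact_force: [-0.3, -0.0, -3.8]
gripper_width: 8.4
```

move_arm --pt "-1 0 0 0 0 0 0" --pt "-1 0 0 0 0 0 0" --pt "-1 0 0 0 0 0 0" --pt "-1 0 0 0 0 0 0" --pt "-1 0 0 0 0 0 0"

```text
clock: 31.88
position: [523.1, 308.8, 117.5]
ee_rot: [0.059, 0.998, 0.0, 0.0]
contact_force: [0.4, 0.3, -2.5]
gripper_width: 8.2
```

move_arm --pt "-1 0 0 -4 0 0 0" --pt "-1 0 0 -8 0 0 0" --pt "-1 0 0 -12 0 0 0" --pt "-1 0 0 -16 0 0 0" --pt "-1 0 0 -19 0 0 0"

```text
clock: 32.3
position: [522.6, 308.3, 97.1]
ee_rot: [0.06, 0.998, -0.0, -0.0]
contact_force: [-1.3, -0.0, -1.6]
gripper_width: 7.8
```

move_arm --pt "-1 0 0 0 0 0 0" --pt "-1 0 0 0 0 0 0" --pt "-1 0 0 0 0 0 0" --pt "-1 0 0 0 0 0 0"

```text
clock: 32.63
position: [523.0, 308.7, 98.2]
ee_rot: [0.059, 0.998, 0.0, 0.0]
contact_force: [0.1, -0.3, -2.1]
gripper_width: 7.8
```

```bash
python3 look.py 26 130 200 310 350
```

```text
32.6833 [523.   308.71  98.21] 1.4518 7.688745339837425 [ 0.7  0.3 -2.1]
```

View pics/w26.png

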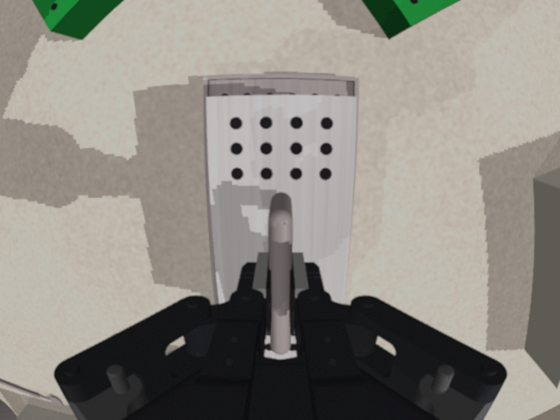

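View pics/s26.png

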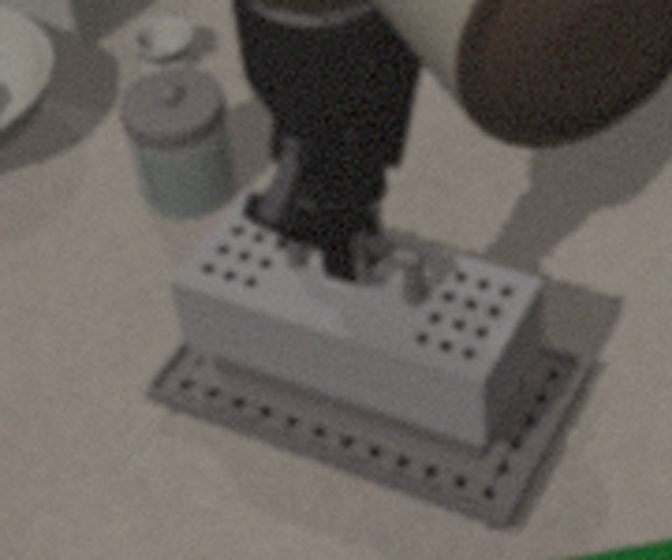

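move_arm --pt "-1 0 -0.7 -2 0 0 0" --pt "-1 0 -0.7 -5 0 0 0" --pt "-1 0 -0.7 -8 0 0 0" --pt "-1 0 -0.7 -10 0 0 0" --pt "-1 0 -0.7 -12 0 0 0"

```text
clock: 33.15
position: [522.7, 307.7, 85.5]
ee_rot: [0.06, 0.998, -0.0, -0.0]
contact_force: [-0.3, -0.5, -2.6]
gripper_width: 8.2
```

move_arm --pt "-1 0 0 -2 0 0 0" --pt "-1 0 0 -4 0 0 0" --pt "-1 0 0 -6 0 0 0" --pt "-1 0 0 -8 0 0 0" --pt "-1 0 0 -10 0 0 0"

```text
clock: 33.57
position: [522.8, 307.9, 75.8]
ee_rot: [0.06, 0.998, 0.0, 0.0]
contact_force: [0.7, 1.2, -3.6]
gripper_width: 8.1
```

move_arm --pt "-1 0 0 0 0 0 0" --pt "-1 0 0 0 0 0 0" --pt "-1 0 0 0 0 0 0"

```text
clock: 33.82
position: [522.9, 307.9, 76.0]
ee_rot: [0.059, 0.998, 0.0, 0.0]
contact_force: [0.3, 0.2, -2.2]
gripper_width: 8.1
```

move_arm --pt "-1 0 0 -1 0 0 0" --pt "-1 0 0 -2 0 0 0" --pt "-1 0 0 -3 0 0 0" --pt "-1 0 0 -3.3 0 0 0" --pt "-1 0 0 -3.3 0 0 0"

```text
clock: 34.23
position: [522.8, 307.8, 72.5]
ee_rot: [0.059, 0.998, -0.0, -0.0]
contact_force: [-0.2, 0.3, -3.3]
gripper_width: 7.9
```

move_arm --pt "-1 0 0 -0.5 0 0 0" --pt "-1 0 0 -1 0 0 0" --pt "-1 0 0 -1 0 0 0"

```text
clock: 34.48
position: [522.9, 308.4, 72.2]
ee_rot: [0.059, 0.998, 0.0, 0.0]
contact_force: [-1.2, 0.8, 0.5]
gripper_width: 8.1
```

move_arm --pt "-0.5 0 0 0 0 0 0" --pt "0 0 0 0 0 0 0" --pt "0.5 0 0 0 0 0 0" --pt "1 0 0 0 0 0 0" --pt "1 0 0 0 0 0 0"

```text
clock: 34.9
position: [523.0, 307.8, 71.7]
ee_rot: [0.06, 0.998, 0.0, 0.0]
contact_force: [0.4, -0.6, -0.4]
gripper_width: 68.0
```

move_arm --pt "1 0 0 0 0 0 0" --pt "1 0 0 15 0 0 0" --pt "1 0 0 40 0 0 0" --pt "1 0 0 80 0 0 0" --pt "1 0 0 110 0 0 0"

```text
clock: 35.32
position: [523.2, 307.9, 183.8]
ee_rot: [0.059, 0.998, 0.0, 0.001]
contact_force: [0.3, 1.4, 1.4]
gripper_width: 85.1
```

move_arm --pt "1 0 -35 0 0 0 0" --pt "1 0 -70 0 0 0 0" --pt "1 0 -105 0 0 0 0" --pt "1 0 -140 0 0 0 0" --pt "1 0 -175 0 0 0 0"

```text
clock: 35.73
position: [522.5, 131.4, 181.9]
ee_rot: [0.059, 0.998, 0.0, 0.0]
contact_force: [0.8, -0.4, 0.1]
gripper_width: 85.4
```

move_arm --pt "1 0 -35 0 0 0 0" --pt "1 0 -70 0 0 0 0" --pt "1 0 -105 0 0 0 0" --pt "1 0 -105 0 0 0 0" --pt "1 0 -105 0 0 0 0"

```text
clock: 36.15
position: [522.6, 26.1, 181.8]
ee_rot: [0.061, 0.998, 0.0, 0.0]
contact_force: [0.2, 1.1, -0.9]
gripper_width: 85.1
```

```bash
python3 look.py 27 130 180 310 350
python3 - <<'E'
from h import *
V=[]
for n in("top","side"):
    p=optics.get_image(n); img=p["frame"].copy()
    rect(p,img,166,70,63,523.3,307.9,-.12,(0,0,255),proj); rect(p,img,202,106,19,523.5,308,-.12,(0,255,0),proj)
    f=img[150:260,110:250] if n=="top" else img[200:350,130:310]
    cv2.imwrite(f"pics/f_{n}.png",cv2.resize(f,None,fx=4,fy=4,interpolation=cv2.INTER_CUBIC))
    for name,e in(("cover",[523,308,45]),("jar",[680,191,30])):
        for d in nets.silhouettes(name,p):
            x=d["extent"]; c=[(x[0]+x[2])/2,(x[1]+x[3])/2]
            if np.hypot(*(c-proj(p,e)[0]))<25:
                print(n,name,round(d["conf"],2),x)
                t,g=fit([(p,d["region"].astype(float))],name,e[0],e[1],-.12,18 if name=="cover" else 0); print(t.round(3),g.round(3)); break
E
```

```text
36.2 [522.9   27.22 181.79] 1.4501 85.34532864915998 [ 0.2  0.7 -0.6]
top cover 0.79 [153.0, 167.6, 193.6, 197.8]
[ 5.34999e+02  3.07374e+02 -1.26000e-01] 0.668
top jar 0.96 [210.5, 119.0, 236.2, 150.7]
[ 6.84422e+02  1.92047e+02 -1.00000e-02] 0.037
side cover 0.96 [176.6, 260.3, 276.1, 326.8]
[ 5.20043e+02  3.10090e+02 -1.20000e-01] 0.017
side jar 0.58 [163.7, 217.9, 196.6, 260.8]
[6.79051e+02 1.90065e+02 1.70000e-01] 0.043
```

View pics/s27.png

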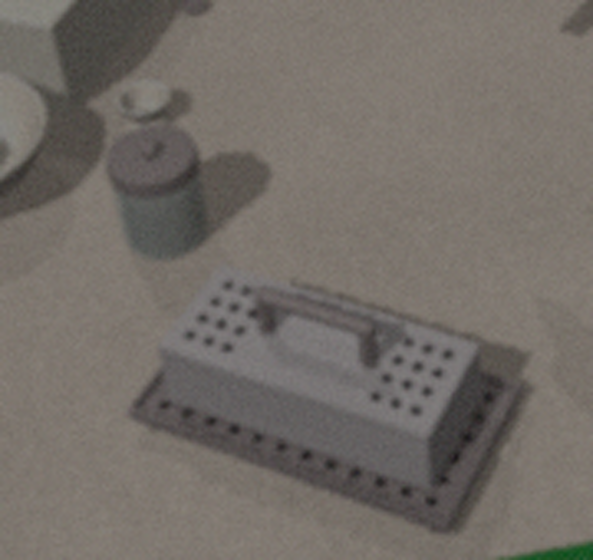

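View pics/f_top.png

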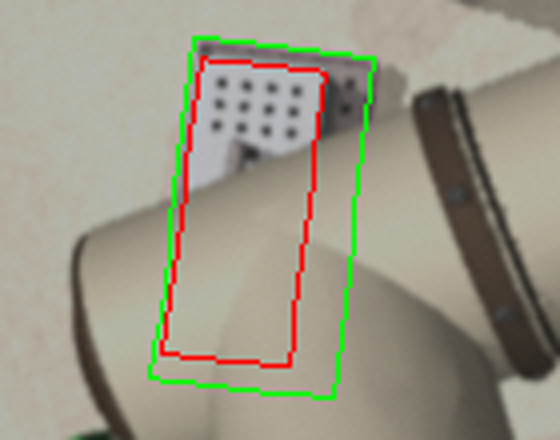

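Run:
```python
from bench import workorder
print(workorder.job_done())
```

```text
the job is handed in; nothing more can be done
None
```

The cassette is packed and I handed the job in at about 36.5 s of the 128 s allowed. No verdict was reported.

I set the base tray flat in the rack and let it go. The bur block went into the longer compartment (about tray x −29 mm) and the pot into the shorter one (about x +44 mm). The cover went over them last. Each part touched down at the height expected for a full seat.

**Last checks:**
- **Cover:** the side camera shows it level on the flange. Its outline matched the model at the seated height about 98%, at roughly the tray's position and heading.
- **Jar:** within about 1 mm of its first measured position, in both cameras.
- **Arm:** clear of everything, with contact force at noise level.

**What disagreed or could not be checked:**
- The top camera's fit of the cover was useless, because the arm hid most of it. Only its visible end could be compared, and that lined up with the expected outline.
- The side and top cameras disagree by 3–7 mm in position, mostly in x. I relied on close-up wrist pictures to correct for this.
- The block and pot cannot be seen under the cover. They stood correctly in the last pictures taken before it went on.

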